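# Stack the tilted spindle and swing its retainer shut

## Robot

A 7-joint arm with a two-finger parallel gripper is mounted at the origin on a cart in front of the work surface, level with it; the furniture and walls round the work are solid. World frame = base frame: x ahead of the robot, y to its left, z up, the work surface at z = 0. Lengths are in m, angles in rad, forces in N, time in s.
With the tool pointing down it reaches from about 0.4 to 0.85 m from the base axis. Payload 10.4 kg.
Tool frame: the origin (TCP) lies on the front face of the gripper's body, between the roots of the fingers; the fingertips stand 73 mm ahead of it and the grasp point (between the pads) lies 54 mm ahead of it; x points along the fingers, y is the direction in which the jaws open and shut, and the axes are right-handed (so a half turn about x gives the same grasp; the last joint's range is limited). The gripper opens to 85 mm and grips with 20 to 120 N. Pads are 22 mm wide; open, the fingers measure 114 mm over their backs; the gripper's body (76 mm by 85 mm) begins 54 mm behind the grasp point. The pads swing forward as they close: fully open they stand 13 mm farther back than shut.
Start: joints at [-1.131, 0.332, -0.065, 1.46, 0.022, 1.35, -0.088], TCP at [0.279, 0.559, 0.304] pointing down, gripper open.
Joint ranges: [-2.6, 2.6], [-0.5, 2.12], [-1.47, 1.34], [0.16, 2.42], [-1.27, 4.41], [0.06, 2.06], [-2.6, 2.6]. Speed limits (rad/s): [2.22, 2.22, 2.79, 2.79, 3.14, 3.14, 3.14].

## Interface

Orientations are given as a unit quaternion [x, y, z, w].
In Python, from workcell import manip gives the robot as it stands. The module is installed in compiled form; this text tells all that it offers.
- The arm moves only by the tool arm_command, never from a script. Its argument "moves" is a list that holds one entry, the list of rows, each a list of 5 numbers: the closure, from 0 (fully open) to 1 (shut), then the shift along the tool's x, y, z in units of 25 mm (1.0 is 25 mm), then the turn about the tool's x in degrees. A call has 1 to 12 rows; each row shifts and turns the commanded pose from where the row before left it, along the tool's axes as they then stand; what a row does not reach is not made up. A row lasts 1/12 s, in which the tool goes at most 41.7 mm and 7.16 degrees, less where a joint would pass 70% of its speed; a pose out of reach is approached as far as the arm can. A call is refused whole if a number of a shift passes 1 or a number of a turn 7.16, either way. A call with a gripper value outside its range is refused whole. The fingers move at their own pace and stop on an object; "force" is the grip in N (left out, the last holds). Time passes only in rows, so rows that do not move let the fingers close. It gives the time, the measured TCP pose, the force and the opening at its end, in the units of the state.
- manip.get_obs(): the state, without advancing time (a new reading comes with each control period).
- manip.camera(name): name is "side" or "top" or "wrist"; returns the picture (480x640x3 uint8, red, green, blue); there is no depth.
- manip.camera_info(name): a dict with "vfov" (degrees; the focal length in pixels is half the picture's height over the tangent of half this angle, whatever the lens; pixels are square), "cx", "cy" (the principal point, pixels), "pose" (4x4, takes a point from camera to world coordinates). Camera axes: x right, y down, z forward; pixel columns grow to the right and rows downward; lengths in m; the calibration is good to about 2 mm. A picture is of the moment at which its call begins: read the wrist's pose just before it. camera_info takes no time and is no camera call; for the wrist camera it gives the pose at the moment of the call.
- manip.hand_in(): hands the job in, once; it reports no verdict.
Trained networks look in the newest picture that a camera, given by its name, has taken for a name from the list of things; names that differ only in an ending like _2 or _b are one class to them, and where a whole thing is asked for, a point or a joint stands for the part that bears it (a point fixed in the world has none). Each returns a list of dicts, best first, with "confidence" (0 to 1); they miss things now and then, are a little off and sometimes report something else, mostly with a low value. They report only what shows in the picture. A call takes as long as a camera call. They do not tell look-alikes from the thing itself.
- manip.regions_of(query, camera): "mask" (480x640 bool, what is visible of it) and "rect" ([left, top, right, bottom] in pixels, round what is visible of it).
- manip.pinpoint(query, camera): "pixel" ([row, column] in pixels: a listed point, or the origin of a listed thing).
The state is a dict: "clock": time; "joint_pos": joint angles; "joint_velocities": joint speeds; "tau": joint torques, N m; "position": TCP position; "ee_rot": TCP orientation; "ft_force": force on the tool from outside, world axes, zero at the start; "torque": the same for the moment, N m; "grip_width": opening from 0.0 (shut) to 1.0 (fully open).
Only numpy, scipy, OpenCV 4.12 (cv2) and the standard library are available. Lean on these libraries where they do the work, as an engineer would, in place of code of your own. Each camera call takes 0.05 s, during which the arm holds its last target.

## Task

Load the tilted spindle on the stand: thread the narrow spacer sleeve on first, then the bearing, then the wide washer, each pushed fully home before the next one goes on. Then swing the C-shaped retainer all the way round over the washer until it is against its stop, and let go. Leave the other things on the table where they are.

Things in the scene. Friction and masses are not known exactly. Their poses are not given: they have to be found in the camera images.
- stand: fixed aluminium stand: base plate 130x90x10 mm under a plate sloped 30 degrees that carries the spindle and, 45 mm behind it and parallel to it, the retainer's pivot post (16 mm across). Origin on the table below the spindle's shoulder, z up, x to the stand's rear (away from the robot)
- spindle: fixed steel shaft, leaning 30 deg from vertical to the stand's front. Origin: centre of the shoulder (26 mm across, 72 mm above the table) on which the stack rests; z along the shaft to its free end, y level (the stand's y). Shaft 16 mm across, z=0 to 50 mm, last 7 mm tapered to 9 mm. Below the shoulder: neck 26 mm across, 26 mm long; flange 38 mm across, 6 mm thick; sloped plate at z=-32 mm
- retainer (a joint): angle (rad) of the flat C-shaped retainer, 5 mm thick, underside at z=41 mm of the spindle frame (3 mm above a full stack), turning about the post at x=45 mm, y=0, axis = spindle z. At angle a its pin is at x=45-72cos(a), y=-72sin(a) mm; 0 = closed at its stop, shaft in the slot; 2.1 = open. Light friction (1 N at the pin) holds it where left. A part not fully down blocks it
- retainer_pin (a point): mid-height of the upright round pin, 10 mm across, 24 mm tall (z=46 to 70 mm of the spindle frame), on the free end of the retainer, parallel to the spindle; the plate's top is 12 mm below this point. Push or pinch it to swing the retainer
- spacer: spacer sleeve: plain aluminium tube, 32 mm outside, 20 mm bore, 18 mm tall (narrowest and tallest of the three), loose, lying flat on the table with its bore upright. Origin centre of its underside, z along the bore
- bearing: ball bearing: steel ring with dark shields, 42 mm outside, 20 mm bore, 12 mm tall, loose, lying flat. Origin centre of its underside, z along the bore
- washer: thick plain steel washer: 50 mm outside, 20 mm bore, 8 mm tall (widest and thinnest), loose, lying flat. Origin centre of its underside, z along the bore
- spacer_mid (a point): centre of the spacer, 9 mm above its underside
- bearing_mid (a point): centre of the bearing, 6 mm above its underside
- washer_mid (a point): centre of the washer, 4 mm above its underside
- spacer_seat (a point): fixed point on the spindle axis at z=9 mm of the spindle frame, where the spacer's centre comes when the stack is right
- bearing_seat (a point): fixed point on the spindle axis at z=24 mm of the spindle frame, where the bearing's centre comes when the stack is right
- washer_seat (a point): fixed point on the spindle axis at z=34 mm of the spindle frame, where the washer's centre comes when the stack is right
- kapton_roll: bystander: amber tape roll lying flat, 60 mm across, 16 mm high, open middle; not a part of the stack; loose; origin centre of its underside
- tip_box_1: bystander: flat grey lidded box 45x62x16 mm; loose; origin centre of its underside
- bubble_level: bystander: round bubble level, 30 mm across, 9 mm high; loose; origin centre of its underside
- lens_cap: bystander: black lens cap, 33 mm across, 13 mm high, open side up; loose; origin centre of its underside
- spare_objective: bystander: microscope objective standing up, 33 mm across, 57 mm high; loose; origin centre of its underside
- cal_box: bystander: flat blue box 50x50x13 mm; loose; origin centre of its underside
- swab_jar: bystander: clear jar with blue lid, 54 mm across, 70 mm high, behind the stand; loose; origin centre of its underside
Not all that is in view belongs to the job. Leave any brown or yellow look-alike of the washer alone.

How it is judged:
By the outcome, as a careful person would: the job done as asked, in the order asked, and still so for the second after the job is handed in, with the robot touching nothing.
It also fails if it takes over 72 s, if anything falls off the work surface, if the arm or the gripper's body presses on something with over 40 N, if the wrist force passes 120 N, or if a joint passes its speed limit or range.

## Working session

There is one attempt and no reset: what is moved stays moved. The work goes in short steps, Python scripts to look and compute and a tool call to move; the robot and the scene stay as the last step left them, time stands still between calls to the robot, and variables do not carry over. Pictures are saved under pics/ and viewed, and the job is handed in when it is done.

Besides the shell and the picture viewer there is one more tool, called after "Call:" as name(argument=value, ...) on one line, values as JSON. arm_command: Moves the arm, as the interface text tells. Its arguments: {"type":"object","properties":{"moves":{"type":"array","items":{"type":"array","items":{"type":"array","items":{"type":"number"}}}},"force":{"type":"number"}},"required":["moves"]}

```bash
mkdir -p pics; ls
cat > h.py <<'E'
import numpy as np, cv2
from workcell import manip
from scipy.spatial.transform import Rotation as R
def snap(c,n):
    im=manip.camera(c); cv2.imwrite(f'pics/{n}.png',im[:,:,::-1]); return im
def K(i):
    f=240/np.tan(np.radians(i['vfov'])/2); return f,i['cx'],i['cy']
def ray(i,row,col):
    f,cx,cy=K(i); P=np.array(i['pose']); d=P[:3,:3]@np.array([(col-cx)/f,(row-cy)/f,1.]); return P[:3,3],d/np.linalg.norm(d)
def proj(i,p):
    f,cx,cy=K(i); P=np.array(i['pose']); q=P[:3,:3].T@(np.array(p)-P[:3,3]); return q[1]/q[2]*f+cy,q[0]/q[2]*f+cx
def onz(i,row,col,z):
    o,d=ray(i,row,col); return o+d*(z-o[2])/d[2]
def tri(rays):
    A=0;b=0
    for o,d in rays:
        M=np.eye(3)-np.outer(d,d); A=A+M; b=b+M@o
    p=np.linalg.solve(A,b); return p,[np.linalg.norm((np.eye(3)-np.outer(d,d))@(p-o)) for o,d in rays]
E
python3 - <<'E'
from h import *
np.set_printoptions(precision=4,suppress=True)
for c in ['side','top','wrist']:
    i=manip.camera_info(c); print(c,i); snap(c,c+'0')
print(manip.get_obs())
for c in ['side','top']:
  for n in ['spindle','spacer','bearing','washer','retainer_pin','spacer_seat','washer_seat','spacer_mid','bearing_mid','washer_mid']:
    print(c,n,[(np.round(d['pixel'],1).tolist(),round(d['confidence'],2)) for d in manip.pinpoint(n,c)])
E
```

```text
pics
side {'vfov': 55.00963035630133, 'cx': 316.2803727038228, 'cy': 231.22990738490424, 'pose': array([[-0.8455, -0.3169,  0.4298, -0.0032],
       [-0.5338,  0.522 , -0.6652,  0.6781],
       [-0.0136, -0.7919, -0.6105,  0.8481],
       [ 0.    ,  0.    ,  0.    ,  1.    ]])}
top {'vfov': 45.700501904835484, 'cx': 321.31124240830957, 'cy': 235.39626092576378, 'pose': array([[-0.0162, -0.9855,  0.1689,  0.2527],
       [-0.9999,  0.0164, -0.0006, -0.1132],
       [-0.0022, -0.1689, -0.9856,  1.5314],
       [ 0.    ,  0.    ,  0.    ,  1.    ]])}
wrist {'vfov': 62.75075447312445, 'cx': 316.9839505905549, 'cy': 241.8238307573847, 'pose': array([[ 0.4472,  0.8598,  0.2465,  0.2165],
       [ 0.8944, -0.4296, -0.1245,  0.5911],
       [-0.0012,  0.2761, -0.9611,  0.3733],
       [ 0.    ,  0.    ,  0.    ,  1.    ]])}
{'clock': 0.15, 'joint_pos': array([-1.1306,  0.3327, -0.0647,  1.4607,  0.0216,  1.3499, -0.0885]), 'joint_velocities': array([ 0.0016, -0.003 , -0.0015, -0.005 , -0.0002, -0.0001, -0.0005]), 'tau': array([  0.0008, -62.5828,   0.0491, -39.1853,   0.0164,   0.0074,
     
[... 735 characters left out ...]
([196.5, 415.9], 0.6), ([221.8, 378.7], 0.57), ([206.1, 399.7], 0.47)]
top spindle [([247.9, 175.1], 0.29)]
top spacer [([293.6, 306.2], 0.68), ([257.4, 326.0], 0.47)]
top bearing [([260.8, 279.2], 0.69)]
top washer [([255.7, 383.0], 0.76), ([268.3, 462.5], 0.71), ([256.0, 428.8], 0.47), ([270.6, 494.9], 0.47)]
top retainer_pin [([218.6, 189.0], 0.63), ([246.2, 179.1], 0.24)]
top spacer_seat [([242.4, 172.8], 0.75), ([216.1, 188.6], 0.35)]
top washer_seat [([244.3, 174.7], 0.88)]
top spacer_mid [([257.7, 328.9], 0.57)]
top bearing_mid [([257.1, 279.7], 0.68), ([256.6, 326.0], 0.47)]
top washer_mid [([258.0, 426.0], 0.78), ([272.5, 495.4], 0.64), ([266.5, 460.8], 0.6), ([253.2, 386.1], 0.46)]
```

View pics/side0.png

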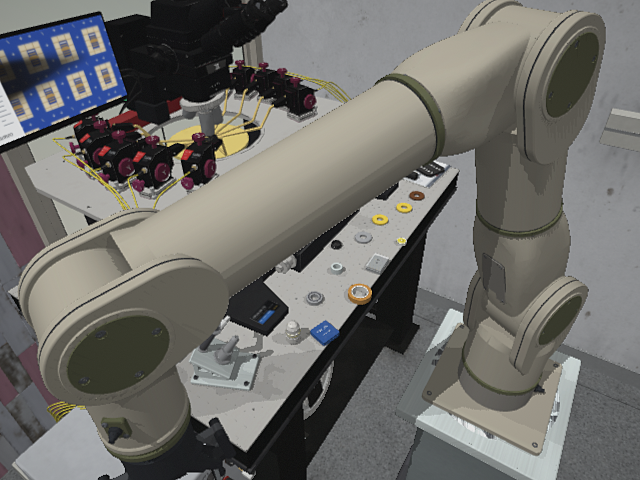

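View pics/top0.png

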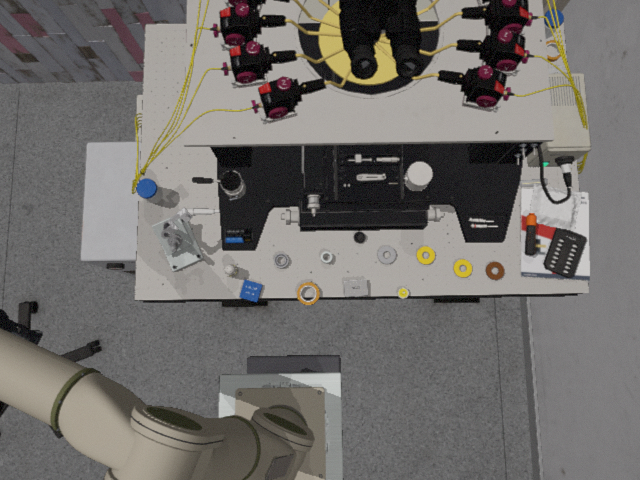

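View pics/wrist0.png

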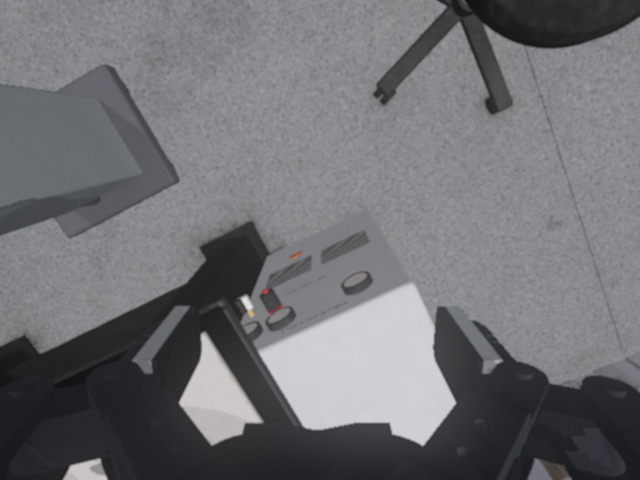

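Run:
```python
import cv2
t=cv2.imread('pics/top0.png');s=cv2.imread('pics/side0.png')
cv2.imwrite('pics/topc.png',cv2.resize(t[190:330,130:530],None,fx=2,fy=2,interpolation=cv2.INTER_CUBIC))
cv2.imwrite('pics/sidec.png',cv2.resize(s[170:400,170:450],None,fx=2.5,fy=2.5,interpolation=cv2.INTER_CUBIC))
```

```text
(no output)
```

View pics/topc.png

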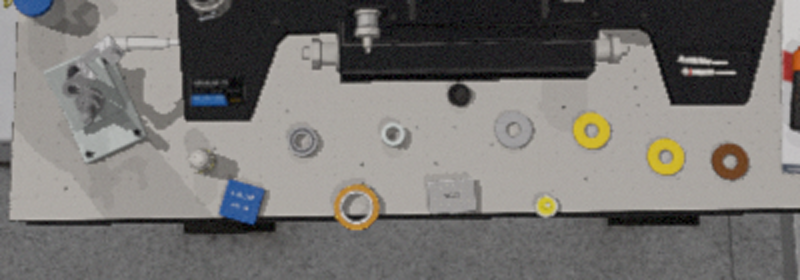

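View pics/sidec.png

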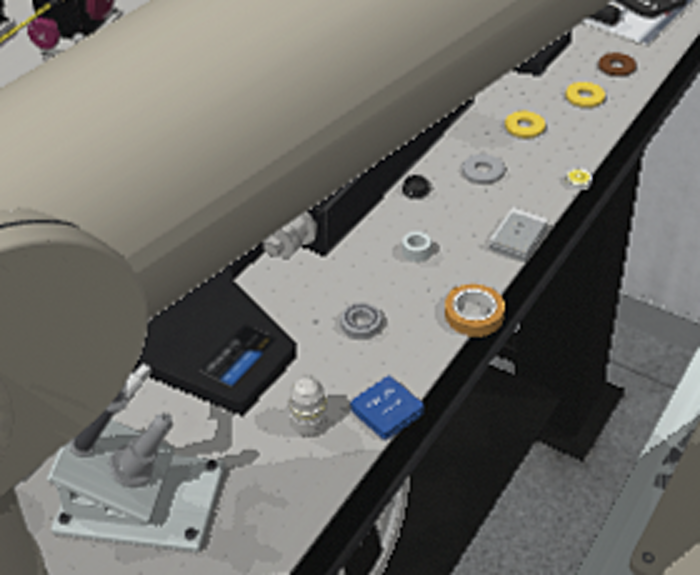

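Run:
```python
from h import *
np.set_printoptions(precision=4,suppress=True)
i=manip.camera_info('top'); s=manip.camera_info('side')
for n,a,b,z in [('spacer',(258,327),(266,336),.009),('bearing',(260.8,279.2),(299,316),.006),('washer',(255,385),(237.5,364),.004)]:
    print(n,onz(i,*a,z),onz(s,*b,z),tri([ray(i,*a),ray(s,*b)]))
for n,a,b in [('sseat',(242.4,172.8),(347.5,230.7)),('wseat',(244.3,174.7),(338.9,232.6))]:
    print(n,tri([ray(i,*a),ray(s,*b)]))
for n,a,z in [('obj',(270,232),0),('jar',(187,147),.07),('level',(293,403),0),('lens',(237,361),0),('roll',(293,308),0),('cal',(291,251),0)]: print(n,onz(i,*a,z))
```

```text
spacer [ 0.4516 -0.1284  0.009 ] [ 0.4593 -0.1333  0.009 ] (array([ 0.453 , -0.1274,  0.0159]), [np.float64(0.0025142613744876694), np.float64(0.002514261374487743)])
bearing [0.4465 0.0006 0.006 ] [ 0.4413 -0.0032  0.006 ] (array([ 0.4434, -0.0009,  0.0078]), [np.float64(0.003118751768836602), np.float64(0.0031187517688364844)])
washer [ 0.4579 -0.2855  0.004 ] [ 0.4549 -0.2889  0.004 ] (array([ 0.4557, -0.2859,  0.0061]), [np.float64(0.0019875954662423277), np.float64(0.0019875954662422466)])
sseat (array([0.4847, 0.2666, 0.0795]), [np.float64(0.005577425756651488), np.float64(0.005577425756651529)])
wseat (array([0.4792, 0.258 , 0.1004]), [np.float64(0.0022372410479319627), np.float64(0.0022372410479318313)])
obj [0.4244 0.1286 0.    ]
jar [0.6406 0.3446 0.07  ]
level [ 0.3549 -0.3305  0.    ]
lens [ 0.509  -0.2222  0.    ]
roll [ 0.3591 -0.0759  0.    ]
cal [0.3669 0.077  0.    ]
```

```bash
cat >> h.py <<'E'
def plan(target, jaw=None, nmax=None):
    o=manip.get_obs(); M=R.from_quat(o['ee_rot']).as_matrix(); p=np.array(o['position'])
    np.set_printoptions(precision=3,suppress=True)
    d=np.array(target)-p
    ya=np.degrees(np.arctan2(M[1,1],M[0,1]))
    print('t %.2f'%o['clock'],'pos',p,'jaw yaw %.2f'%ya,'xaxis',M[:,0],'tool shift units',M.T@d/.025,'grip %.3f'%o['grip_width'],'F',o['ft_force'],'j',o['joint_pos'])
    if jaw is not None:
        print('turn about tool x for jaw',jaw,':',-((jaw-ya+180)%360-180))
E
python3 - <<'E'
from h import *
plan([.43,.26,.30],116)
o=manip.get_obs(); print(R.from_quat(o['ee_rot']).as_matrix())
E
```

```text
t 1.15 pos [0.279 0.559 0.304] jaw yaw 63.49 xaxis [ 0.  0. -1.] tool shift units [ 0.157 -8.016 10.748] grip 1.006 F [-0.392  1.067 -0.684] j [-1.131  0.332 -0.065  1.46   0.022  1.35  -0.088]
turn about tool x for jaw 116 : -52.51203875371138
[[ 0.     0.446  0.895]
 [ 0.     0.895 -0.446]
 [-1.     0.    -0.   ]]
```

```bash
cat >> h.py <<'E'
def rows(target, jaw=None, n=12, c=0.0):
    "straight line in world with even turn; prints rows to 2 decimals"
    o=manip.get_obs(); M=R.from_quat(o['ee_rot']).as_matrix(); p=np.array(o['position'])
    ya=np.degrees(np.arctan2(M[1,1],M[0,1])); t=0. if jaw is None else ((jaw-ya+180)%360-180)
    d=(np.array(target)-p)/n/.025; out=[]
    for k in range(n):
        y=np.radians(ya+t*k/n); s=[-d[2], d[0]*np.cos(y)+d[1]*np.sin(y), d[0]*np.sin(y)-d[1]*np.cos(y)]
        out.append([c]+[round(float(v),2) for v in s]+[round(-t/n,1)])
    print('t %.2f'%o['clock'],'pos',np.round(p,4),'yaw %.1f'%ya,'n',n); print(out)
E
python3 - <<'E'
from h import *
rows([.42,.27,.31],116,12)
E
```

```text
t 1.15 pos [0.279  0.5593 0.3039] yaw 63.5 n 12
[[0.0, -0.02, -0.65, 0.85, np.float64(-4.4)], [0.0, -0.02, -0.72, 0.8, np.float64(-4.4)], [0.0, -0.02, -0.77, 0.74, np.float64(-4.4)], [0.0, -0.02, -0.83, 0.68, np.float64(-4.4)], [0.0, -0.02, -0.88, 0.62, np.float64(-4.4)], [0.0, -0.02, -0.92, 0.55, np.float64(-4.4)], [0.0, -0.02, -0.96, 0.47, np.float64(-4.4)], [0.0, -0.02, -1.0, 0.4, np.float64(-4.4)], [0.0, -0.02, -1.02, 0.32, np.float64(-4.4)], [0.0, -0.02, -1.04, 0.24, np.float64(-4.4)], [0.0, -0.02, -1.06, 0.16, np.float64(-4.4)], [0.0, -0.02, -1.07, 0.08, np.float64(-4.4)]]
```

Call:
arm_command(moves=[[[0,0,-0.65,0.85,-4.4],[0,0,-0.7,0.8,-4.4],[0,0,-0.75,0.75,-4.4],[0,0,-0.8,0.7,-4.4],[0,0,-0.9,0.6,-4.4],[0,0,-0.9,0.55,-4.4],[0,0,-0.95,0.45,-4.4],[0,0,-1,0.4,-4.4],[0,0,-1,0.3,-4.4],[0,0,-1,0.25,-4.4],[0,0,-1,0.15,-4.4],[0,0,-1,0.1,-4.4]]])

```text
clock: 2.15
position: [0.4197, 0.2756, 0.3042]
ee_rot: [-0.162, 0.688, 0.162, 0.688]
ft_force: [0.4, -0.0, -1.1]
grip_width: 1.004
```

Run:
```python
from h import *
plan([.42,.26,.31],116)
snap('wrist','w1'); i=manip.camera_info('wrist'); np.save('w1.npy',i); print(i['pose'])
for n in ['spindle','retainer_pin','spacer_seat','washer_seat','stand']:
    print(n,[(np.round(d['pixel'],1).tolist(),round(d['confidence'],2)) for d in manip.pinpoint(n,'wrist')])
```

```text
t 2.15 pos [0.42  0.276 0.304] jaw yaw 116.49 xaxis [ 0.  0. -1.] tool shift units [-0.234 -0.565 -0.267] grip 1.004 F [ 0.41  -0.004 -1.095] j [-0.724  0.06   0.054  1.783 -0.003  1.299  1.364]
turn about tool x for jaw 116 : 0.4900035536379619
[[-0.446  0.86   0.248  0.36 ]
 [ 0.895  0.429  0.122  0.24 ]
 [-0.001  0.277 -0.961  0.374]
 [ 0.     0.     0.     1.   ]]
spindle [([290.1, 273.8], 0.82), ([404.0, 286.9], 0.4)]
retainer_pin []
spacer_seat [([290.4, 272.0], 0.69)]
washer_seat [([283.3, 264.8], 0.56)]
stand [([260.2, 276.9], 0.87)]
```

View pics/w1.png

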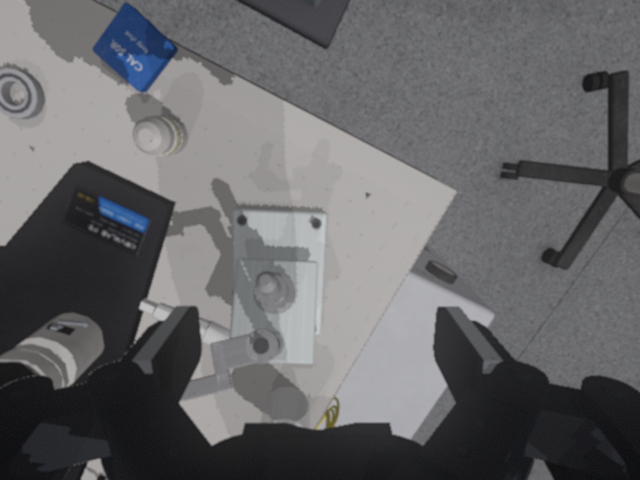

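```bash
cat >> h.py <<'E'
def stand(ox,oy,yaw):
    y=np.radians(yaw); xs=np.array([np.cos(y),np.sin(y),0]); ys=np.array([-np.sin(y),np.cos(y),0]); z=np.array([0,0,1.])
    a=-.5*xs+np.cos(np.pi/6)*z; x=np.cos(np.pi/6)*xs+.5*z
    o=np.array([ox,oy,.072])
    return lambda p: o+p[0]*x+p[1]*ys+p[2]*a
E
python3 - <<'E'
from h import *
i=np.load('w1.npy',allow_pickle=True).item(); t=manip.camera_info('top'); s=manip.camera_info('side')
S=stand(.485,.262,26.5)
for nm,p in [('o',(0,0,0)),('tip',(0,0,.05)),('post',(.045,0,.046)),('pin',(.045-.072*np.cos(2.1),-.072*np.sin(2.1),.058)),('pintop',(.045-.072*np.cos(2.1),-.072*np.sin(2.1),.07)),('pin1.57',(.045,-.072,.058))]:
    print(nm,S(p),'w',proj(i,S(p)),'t',proj(t,S(p)),'s',proj(s,S(p)))
im=cv2.imread('pics/w1.png'); cv2.imwrite('pics/w1c.png',cv2.resize(im[190:420,120:360],None,fx=2.5,fy=2.5,interpolation=cv2.INTER_CUBIC))
E
```

```text
o [0.485 0.262 0.072] w (np.float64(282.0943369988404), np.float64(273.4909896224927)) t (np.float64(244.54600741060196), np.float64(176.4725299088916)) s (np.float64(347.68334209840344), np.float64(229.84908887962706))
tip [0.46262664 0.25084505 0.11530127] w (np.float64(272.00458416771784), np.float64(265.735400876533)) t (np.float64(250.6350084324712), np.float64(176.31724658584693)) s (np.float64(334.92711480399083), np.float64(239.2047280820558))
post [0.49929312 0.26912629 0.13433717] w (np.float64(338.15604180001117), np.float64(264.38051884093426)) t (np.float64(235.09024168474275), np.float64(167.43654083997674)) s (np.float64(327.27101497860815), np.float64(218.06938317612122))
pin [0.54982691 0.22487387 0.16290393] w (np.float64(397.3178332027903), np.float64(161.56997074621094)) t (np.float64(212.55041538563742), np.float64(182.9372420698189)) s (np.float64(294.1710346489286), np.float64(212.14537077162112))
pintop [0.5444573  0.22219668 0.17329624] w (np.float64(400.1658557168962), np.float64(153.8979801744169)) t (np.float64(213.8003543751335), np.float64(182.95074616835282)) s (np.float64(290.783336044423), np.float64(214.2182998843879))
pin1.57 [0.52604976 0.20201383 0.14472947] w (np.float64(338.03389795185245), np.float64(151.82709235190143)) t (np.float64(223.30866256651797), np.float64(193.68568234699927)) s (np.float64(297.8620802077809), np.float64(229.27714517291628))
```

View pics/w1c.png

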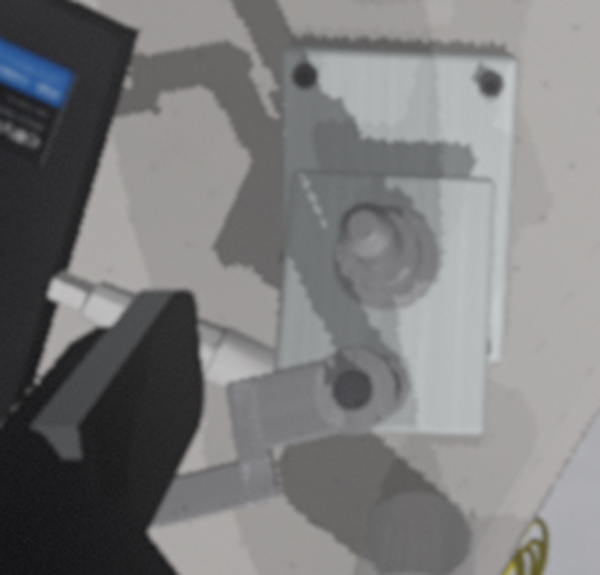

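Run:
```python
from h import *
np.set_printoptions(precision=4,suppress=True)
i=np.load('w1.npy',allow_pickle=True).item()
f=lambda c,z: onz(i,190+c[1]/2.5,120+c[0]/2.5,z)
a,b,c,d=[f(p,.01) for p in [(287,52),(517,55),(500,362),(279,362)]]
for p in (a,b,c,d): print(p)
g=lambda u,v: np.degrees(np.arctan2((v-u)[1],(v-u)[0]))
print('front',g(a,b)-90,np.linalg.norm(a-b),'right',g(b,c),'left',g(a,d),(a+b)/2)
h1=np.radians(g(a,b)-90)
print('tip',f((368,228),.1153),'post',f((352,388),.1343),f((352,388),.14))
```

```text
[0.4615 0.2037 0.01  ]
[0.4238 0.2818 0.01  ]
[0.5423 0.3339 0.01  ]
[0.5831 0.2522 0.01  ]
front 25.745509165733722 0.08669918023020041 right 23.771266786453456 left 21.732556061850502 [0.4426 0.2427 0.01  ]
tip [0.4685 0.2546 0.1153] post [0.5054 0.2692 0.1343] [0.5019 0.2685 0.14  ]
```

Run:
```python
from h import *
rows([.43,.17,.30],None,4)
```

```text
t 2.45 pos [0.4187 0.2779 0.304 ] yaw 116.3 n 4
[[0.0, 0.04, -1.02, -0.38, -0.0], [0.0, 0.04, -1.02, -0.38, -0.0], [0.0, 0.04, -1.02, -0.38, -0.0], [0.0, 0.04, -1.02, -0.38, -0.0]]
```

Call:
arm_command(moves=[[[0,0,-1,-0.4,0],[0,0,-1,-0.4,0],[0,0,-1,-0.4,0],[0,0,-1,-0.4,0],[0,0,0,0,0]]])

```text
clock: 2.87
position: [0.4282, 0.1657, 0.3041]
ee_rot: [-0.159, 0.689, 0.159, 0.689]
ft_force: [0.6, 0.2, 0.2]
grip_width: 0.999
```

Run:
```python
from h import *
for k in range(3): 
    plan([.42,.17,.31],116); i=manip.camera_info('wrist'); print(i['pose'][:3,3]); im=snap('wrist','w2')
    if k==0: np.save('w2.npy',i); cv2.imwrite('pics/w2.png',im[:,:,::-1])
print('pin',[(np.round(d['pixel'],1).tolist(),round(d['confidence'],2)) for d in manip.pinpoint('retainer_pin','wrist')])
```

```text
t 2.87 pos [0.428 0.166 0.304] jaw yaw 116.01 xaxis [ 0.    -0.001 -1.   ] tool shift units [-0.237  0.3   -0.219] grip 0.999 F [0.605 0.171 0.203] j [-0.62  -0.042  0.147  1.884  0.007  1.299  1.55 ]
turn about tool x for jaw 116 : 0.005464490870110694
[0.365 0.136 0.374]
t 2.92 pos [0.428 0.168 0.304] jaw yaw 116.11 xaxis [ 0.  0. -1.] tool shift units [-0.235  0.2   -0.251] grip 0.998 F [-0.542  1.033 -0.779] j [-0.621 -0.04   0.144  1.883  0.006  1.298  1.547]
turn about tool x for jaw 116 : 0.11175543591778592
[0.365 0.138 0.374]
t 2.97 pos [0.428 0.17  0.304] jaw yaw 116.25 xaxis [ 0.     0.001 -1.   ] tool shift units [-0.236  0.135 -0.269] grip 0.998 F [-0.355  0.923  0.105] j [-0.622 -0.04   0.142  1.882  0.005  1.298  1.547]
turn about tool x for jaw 116 : 0.2487821951317244
[0.365 0.14  0.374]
pin [([423.3, 302.0], 0.55), ([297.9, 374.5], 0.28)]
```

View pics/w2.png

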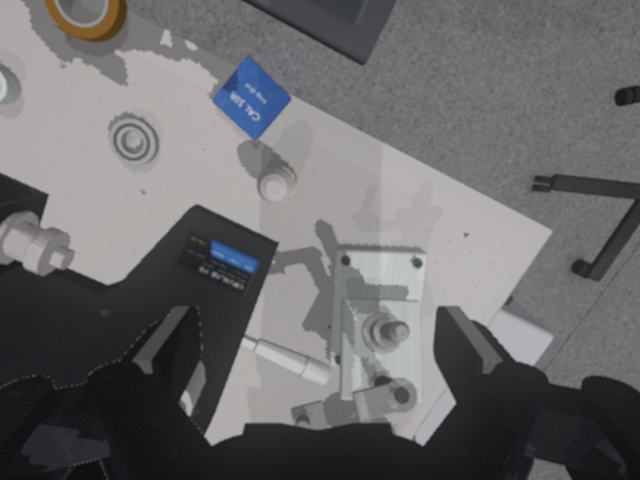

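Run:
```python
from h import *
im=cv2.imread('pics/w2.png'); cv2.imwrite('pics/w2c.png',cv2.resize(im[235:435,280:440],None,fx=3,fy=3,interpolation=cv2.INTER_CUBIC))
```

```text
(no output)
```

View pics/w2c.png

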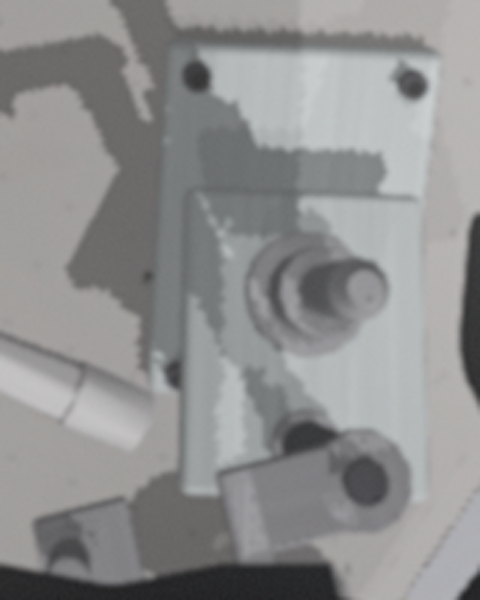

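```bash
cat > fit.py <<'E'
from h import *
from scipy.optimize import least_squares
i1=np.load('w1.npy',allow_pickle=True).item(); i2=np.load('w2.npy',allow_pickle=True).item()
def pts(q):
    S=stand(*q[:3]); xf=q[3]; y=np.radians(q[2]); 
    B=lambda x,yy: np.array([q[0]+x*np.cos(y)-yy*np.sin(y), q[1]+x*np.sin(y)+yy*np.cos(y), .01])
    return dict(tip=S((0,0,.05)),post=S((.045,0,q[4])),fl=B(xf,-.045),fr=B(xf,.045),rl=B(xf+.13,-.045),rr=B(xf+.13,.045))
obs=[(i1,'tip',(281.2,267.2)),(i1,'post',(346,260.8)),(i1,'fl',(210.8,234.8)),(i1,'fr',(212,326.8)),(i1,'rr',(334,320)),
(i2,'tip',(330.7,401.7)),(i2,'post',(395.3,402)),(i2,'fl',(250,337.3)),(i2,'fr',(252.3,426.7)),(i2,'rl',(364.3,331.7))]
def res(q):
    P=pts(q); return np.concatenate([np.array(proj(i,P[n]))-o for i,n,o in obs])
r=least_squares(res,[.485,.262,24,-.06,.05],x_scale=[.01,.01,1,.01,.01],loss='soft_l1')
print(r.x); 
for (i,n,o),e in zip(obs,res(r.x).reshape(-1,2)): print(n,e.round(1))
print('tip tri',tri([ray(i1,281.2,267.2),ray(i2,330.7,401.7)]),pts(r.x)['tip'])
print('post tri',tri([ray(i1,346,260.8),ray(i2,395.3,402)]))
E
python3 fit.py
```

```text
[ 0.49006289  0.26378303 23.75522834 -0.05391172  0.04823363]
tip [-2.1 -0.4]
post [-0.9  1.4]
fl [-3.8 -1.6]
fr [-0.5  2. ]
rr [0.9 1.7]
tip [ 1.3 -0.4]
post [ 1.7 -0.1]
fl [-0.4 -1.7]
fr [0.7 1.5]
rl [ 2.5 -2.4]
tip tri (array([0.46812031, 0.25463929, 0.11326252]), [np.float64(0.0010985757214872567), np.float64(0.001098575721487208)]) [0.46718102 0.25371228 0.11530127]
post tri (array([0.50298777, 0.26894162, 0.13719255]), [np.float64(0.0010009367498056833), np.float64(0.0010009367498054684)])
```

Run:
```python
from h import *
rows([.435,-.09,.26],113.8,11)
```

```text
t 3.07 pos [0.4273 0.1711 0.3039] yaw 116.4 n 11
[[0.0, 0.16, -0.86, -0.4, np.float64(0.2)], [0.0, 0.16, -0.86, -0.39, np.float64(0.2)], [0.0, 0.16, -0.87, -0.39, np.float64(0.2)], [0.0, 0.16, -0.87, -0.39, np.float64(0.2)], [0.0, 0.16, -0.87, -0.38, np.float64(0.2)], [0.0, 0.16, -0.87, -0.38, np.float64(0.2)], [0.0, 0.16, -0.87, -0.38, np.float64(0.2)], [0.0, 0.16, -0.87, -0.37, np.float64(0.2)], [0.0, 0.16, -0.88, -0.37, np.float64(0.2)], [0.0, 0.16, -0.88, -0.36, np.float64(0.2)], [0.0, 0.16, -0.88, -0.36, np.float64(0.2)]]
```

Call:
arm_command(moves=[[[0.2,0.15,-0.87,-0.38,0.2],[0.2,0.15,-0.87,-0.38,0.2],[0.2,0.15,-0.87,-0.38,0.2],[0.2,0.15,-0.87,-0.38,0.2],[0.2,0.15,-0.87,-0.38,0.2],[0.2,0.15,-0.87,-0.38,0.2],[0.2,0.15,-0.87,-0.38,0.2],[0.2,0.15,-0.87,-0.38,0.2],[0.2,0.15,-0.87,-0.38,0.2],[0.2,0.15,-0.87,-0.38,0.2],[0.2,0.15,-0.87,-0.38,0.2],[0.2,0,0,0,0]]])

```text
clock: 4.07
position: [0.4353, -0.0942, 0.2622]
ee_rot: [-0.147, 0.692, 0.146, 0.692]
ft_force: [0.2, -0.0, 0.5]
grip_width: 0.801
```

Run:
```python
from h import *
plan([.42,.17,.31],113.8); i=manip.camera_info('wrist'); np.save('w3.npy',i); im=snap('wrist','w3')
for n in ['spacer','bearing','washer']:
    for d in manip.pinpoint(n,'wrist'): print(n,np.round(d['pixel'],1),round(d['confidence'],2),onz(i,*d['pixel'],0))
```

```text
t 4.07 pos [ 0.435 -0.094  0.262] jaw yaw 113.89 xaxis [-0.001 -0.001 -1.   ] tool shift units [-1.926  9.911  3.718] grip 0.801 F [ 0.238 -0.006  0.47 ] j [-0.36  -0.064  0.458  1.988  0.032  1.211  2.074]
turn about tool x for jaw 113.8 : 0.09388914625915845
spacer [218.8 275.8] 0.84 [ 0.454 -0.125  0.   ]
bearing [266.3 404.1] 0.8 [ 0.448 -0.003  0.   ]
washer [145.9  86.6] 0.74 [ 0.46 -0.29  0.  ]
```

View pics/w3.png

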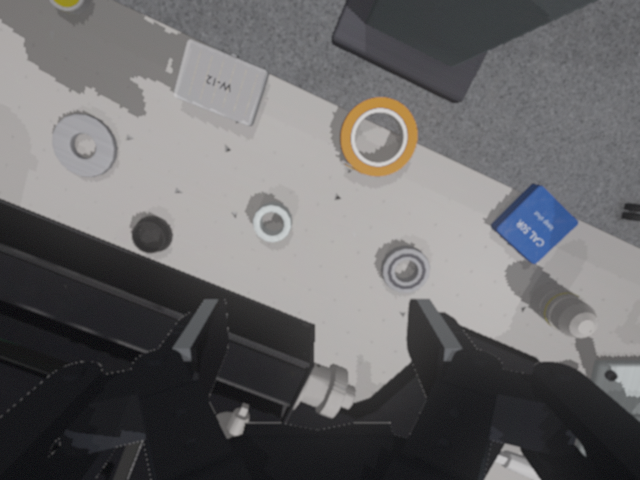

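Run:
```python
from h import *
i=np.load('w3.npy',allow_pickle=True).item()
im=cv2.imread('pics/w3.png'); cv2.imwrite('pics/w3c.png',cv2.resize(im[180:310,240:440],None,fx=4,fy=4,interpolation=cv2.INTER_CUBIC))
for n,c,z in [('spacer',(221.5,273),.018),('bearing',(267.5,404.5),.012),('washer',(145,84.5),.008)]: print(n,onz(i,*c,z))
rows([.452,-.130,.15],113.8,5,.3)
```

```text
spacer [ 0.45269389 -0.1256511   0.018     ]
bearing [ 0.44607533 -0.00665076  0.012     ]
washer [ 0.45810599 -0.2875298   0.008     ]
t 4.27 pos [ 0.4358 -0.0898  0.2627] yaw 114.2 n 5
[[0.3, 0.9, -0.35, -0.01, np.float64(0.1)], [0.3, 0.9, -0.35, -0.01, np.float64(0.1)], [0.3, 0.9, -0.35, -0.01, np.float64(0.1)], [0.3, 0.9, -0.35, -0.01, np.float64(0.1)], [0.3, 0.9, -0.35, -0.01, np.float64(0.1)]]
```

View pics/w3c.png

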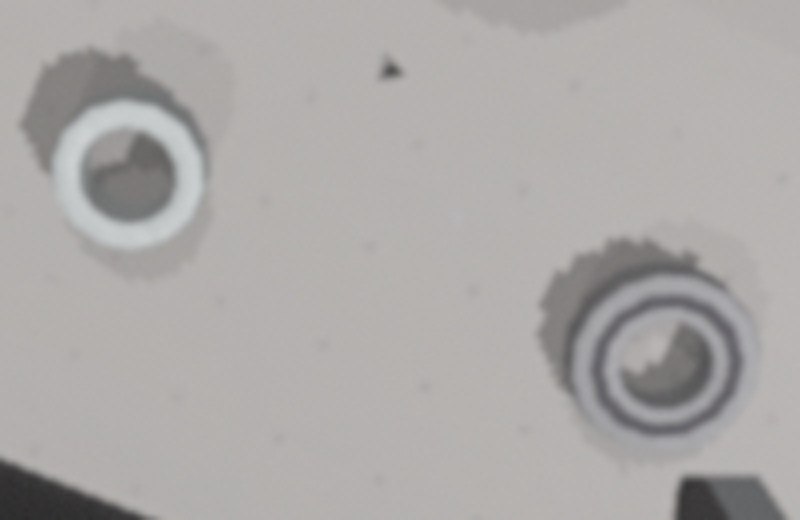

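Call:
arm_command(moves=[[[0.3,0.9,-0.35,0,0.1],[0.3,0.9,-0.35,0,0.1],[0.3,0.9,-0.35,0,0.1],[0.3,0.9,-0.3,0,0.1],[0.3,0.9,-0.25,0.05,0],[0.3,0,0,0,0],[0.3,0,0,0,0]]])

```text
clock: 4.85
position: [0.4525, -0.1264, 0.1498]
ee_rot: [-0.145, 0.693, 0.146, 0.691]
ft_force: [1.0, -0.4, 0.0]
grip_width: 0.706
```

Run:
```python
from h import *
plan([.4545,-.1255,.10],113.8); i=manip.camera_info('wrist'); np.save('w4.npy',i); im=snap('wrist','w4')
for n in ['spacer','bearing']:
    for d in manip.pinpoint(n,'wrist'): print(n,np.round(d['pixel'],1),round(d['confidence'],2),onz(i,*d['pixel'],0))
```

```text
t 4.85 pos [ 0.453 -0.126  0.15 ] jaw yaw 113.75 xaxis [-0.002 -0.    -1.   ] tool shift units [ 1.991 -0.001  0.091] grip 0.706 F [ 1.01  -0.419  0.007] j [-0.301  0.152  0.512  2.056 -0.09   0.957  2.244]
turn about tool x for jaw 113.8 : -0.046243548809798085
spacer [258.8 316.5] 0.7 [ 0.456 -0.125  0.   ]
bearing [324.8 504.2] 0.86 [ 0.448 -0.001  0.   ]
```

View pics/w4.png

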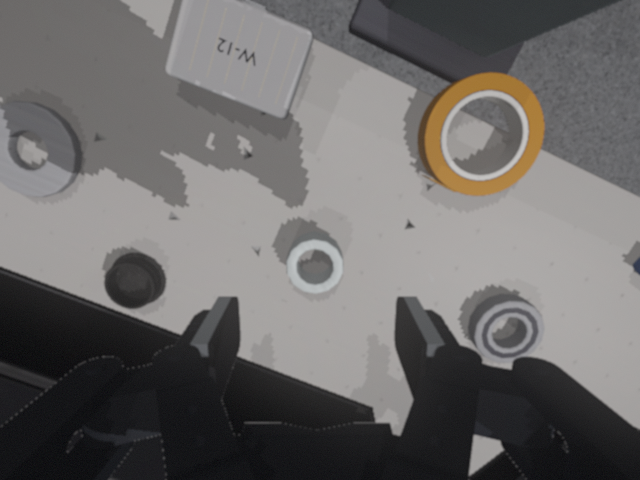

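Run:
```python
from h import *
i=np.load('w4.npy',allow_pickle=True).item();j=np.load('w3.npy',allow_pickle=True).item()
print(onz(i,266.5,315.5,.018),onz(j,223.75,272.5,.018),tri([ray(i,266.5,315.5),ray(j,223.75,272.5)]))
print('bearing',onz(i,329,508.5,.012),onz(j,268.75,405,.012),tri([ray(i,329,508.5),ray(j,268.75,405)]))
p=onz(i,266.5,315.5,.018); rows([p[0],p[1],.078],113.8,3,.3)
```

```text
[ 0.45452873 -0.12577919  0.018     ] [ 0.45461339 -0.12531472  0.018     ] (array([ 0.45541653, -0.12536264,  0.01513018]), [np.float64(4.66353982493464e-05), np.float64(4.663539824955403e-05)])
bearing [ 0.44656439 -0.00556937  0.012     ] [ 0.44691894 -0.00572931  0.012     ] (array([ 0.44663007, -0.00587907,  0.01243803]), [np.float64(0.00018232123313107281), np.float64(0.00018232123313091758)])
t 5.00 pos [ 0.4536 -0.1267  0.1516] yaw 113.8 n 3
[[0.3, 0.98, 0.01, 0.02, np.float64(-0.0)], [0.3, 0.98, 0.01, 0.02, np.float64(-0.0)], [0.3, 0.98, 0.01, 0.02, np.float64(-0.0)]]
```

Call:
arm_command(moves=[[[0.3,1,0,0,0],[0.3,0.95,0,0.03,0],[0.3,0.95,0,0,0],[0.4,0,0,0,0],[0.5,0,0,0,0],[0.7,0,0,0,0],[0.8,0,0,0,0],[0.8,0,0,0,0]]], force=25)

```text
clock: 5.67
position: [0.4545, -0.1272, 0.0794]
ee_rot: [-0.145, 0.691, 0.145, 0.693]
ft_force: [-3.2, 0.2, 9.0]
grip_width: 0.367
```

Run:
```python
from h import *
plan([.4545,-.1255,.10],113.8); snap('wrist','w5')
```

```text
t 5.67 pos [ 0.455 -0.127  0.079] jaw yaw 113.69 xaxis [ 0.003  0.    -1.   ] tool shift units [-0.822  0.06   0.029] grip 0.367 F [-3.158  0.234  8.975] j [-0.265  0.285  0.488  2.099 -0.187  0.796  2.323]
turn about tool x for jaw 113.8 : -0.11147643728781986
```

View pics/w5.png

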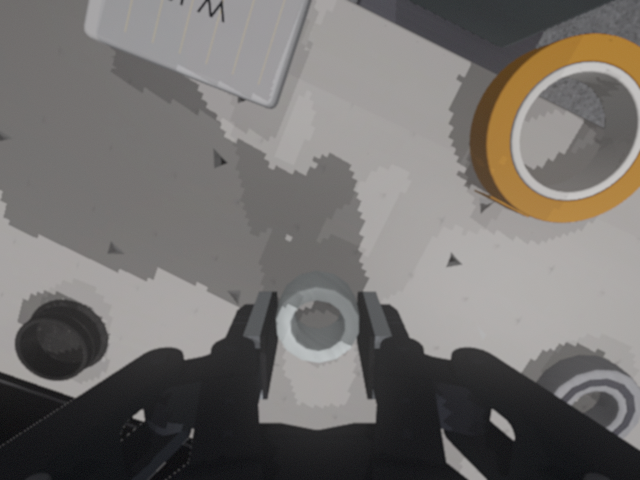

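Run:
```python
from h import *
S=stand(.490,.2638,23.8)
for z in [.085,.068,.05,.03,.009]: print(z,S((0,0,z))+[0,0,.070])
rows([.4545,-.05,.235],113.8,7,.8)
```

```text
0.085 [0.45111421 0.24664932 0.21561216]
0.068 [0.45889137 0.25007946 0.20088973]
0.05 [0.46712601 0.25371137 0.18530127]
0.03 [0.4762756  0.25774682 0.16798076]
0.009 [0.48588268 0.26198405 0.14979423]
t 5.72 pos [ 0.4545 -0.1272  0.0794] yaw 113.7 n 7
[[0.8, -0.89, 0.4, 0.18, np.float64(-0.0)], [0.8, -0.89, 0.4, 0.18, np.float64(-0.0)], [0.8, -0.89, 0.4, 0.18, np.float64(-0.0)], [0.8, -0.89, 0.4, 0.18, np.float64(-0.0)], [0.8, -0.89, 0.4, 0.18, np.float64(-0.0)], [0.8, -0.89, 0.4, 0.18, np.float64(-0.0)], [0.8, -0.89, 0.4, 0.18, np.float64(-0.0)]]
```

Call:
arm_command(moves=[[[0.8,-0.9,0,0,0],[0.8,-1,0,0,0],[0.8,-1,0.8,0.35,0],[0.8,-1,0.8,0.35,0],[0.8,-1,0.8,0.35,0],[0.8,-1,0.8,0.35,0],[0.8,0,0.9,0.4,0],[0.8,0,0.9,0.4,0],[0.8,0,0.9,0.4,0],[0.8,0,0.9,0.4,0],[0.8,0,0.9,0.4,0],[0.8,0,0.9,0.4,0]]])

```text
clock: 6.72
position: [0.4541, 0.109, 0.2265]
ee_rot: [-0.145, 0.691, 0.145, 0.693]
ft_force: [-0.7, -1.3, -0.4]
grip_width: 0.364
```

Run:
```python
from h import *
rows([.451,.2466,.2255],113.8,6,.8)
```

```text
t 6.72 pos [0.4541 0.109  0.2265] yaw 113.7 n 6
[[0.8, 0.01, 0.85, 0.35, np.float64(-0.0)], [0.8, 0.01, 0.85, 0.35, np.float64(-0.0)], [0.8, 0.01, 0.85, 0.35, np.float64(-0.0)], [0.8, 0.01, 0.85, 0.35, np.float64(-0.0)], [0.8, 0.01, 0.85, 0.35, np.float64(-0.0)], [0.8, 0.01, 0.85, 0.35, np.float64(-0.0)]]
```

Call:
arm_command(moves=[[[0.8,0,0.85,0.35,0],[0.8,0,0.85,0.35,0],[0.8,0,0.85,0.35,0],[0.8,0,0.85,0.35,0],[0.8,0,0.85,0.35,0],[0.8,0,0.7,0.3,0],[0.8,0,0,0,0],[0.8,0,0,0,0],[0.8,0,0,0,0]]])

```text
clock: 7.47
position: [0.4516, 0.2411, 0.2258]
ee_rot: [-0.145, 0.692, 0.145, 0.692]
ft_force: [0.6, -0.2, 1.1]
grip_width: 0.366
```

Run:
```python
from h import *
plan([.451,.2466,.2156],113.8); i=manip.camera_info('wrist'); np.save('w6.npy',i); im=snap('wrist','w6'); snap('side','s6')
cv2.imwrite('pics/w6c.png',cv2.resize(im[190:480,170:470,::-1],None,fx=2,fy=2))
```

```text
t 7.47 pos [0.452 0.241 0.226] jaw yaw 113.65 xaxis [ 0.001  0.    -1.   ] tool shift units [0.41  0.21  0.068] grip 0.366 F [ 0.573 -0.238  1.1  ] j [-0.749  0.141  0.184  1.868 -0.028  1.135  1.428]
turn about tool x for jaw 113.8 : -0.15458315069179207
```

View pics/w6c.png

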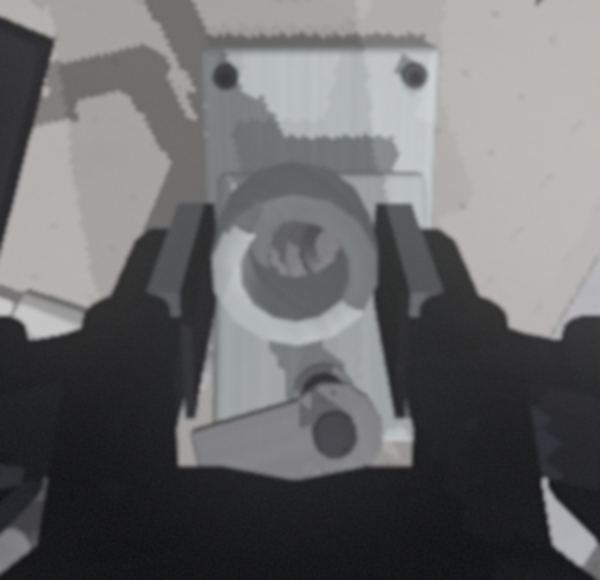

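View pics/s6.png

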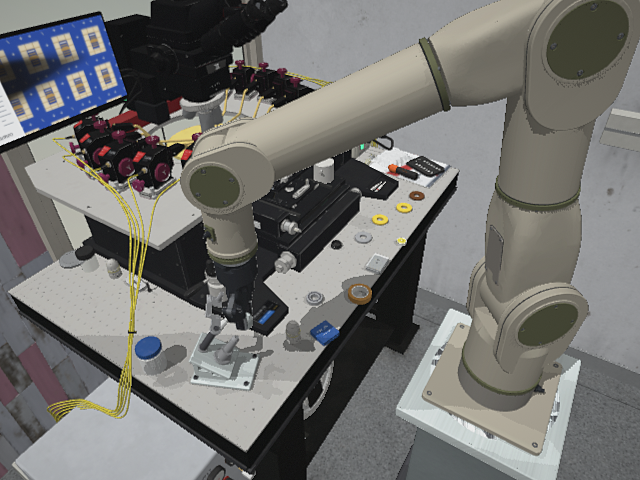

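Run:
```python
from h import *
im=cv2.imread('pics/w6.png'); cv2.imwrite('pics/w6d.png',cv2.resize(im[265:365,265:375],None,fx=6,fy=6,interpolation=cv2.INTER_CUBIC))
i=np.load('w6.npy',allow_pickle=True).item(); S=stand(.490,.2638,23.8)
print(proj(i,S((0,0,.05))),proj(i,S((.045,0,.048))))
s=cv2.imread('pics/s6.png'); cv2.imwrite('pics/s6c.png',cv2.resize(s[250:400,170:290],None,fx=5,fy=5,interpolation=cv2.INTER_CUBIC))
```

```text
(np.float64(312.20257886942204), np.float64(326.70086527970204)) (np.float64(407.2903461512868), np.float64(327.45883407914977))
```

View pics/w6d.png

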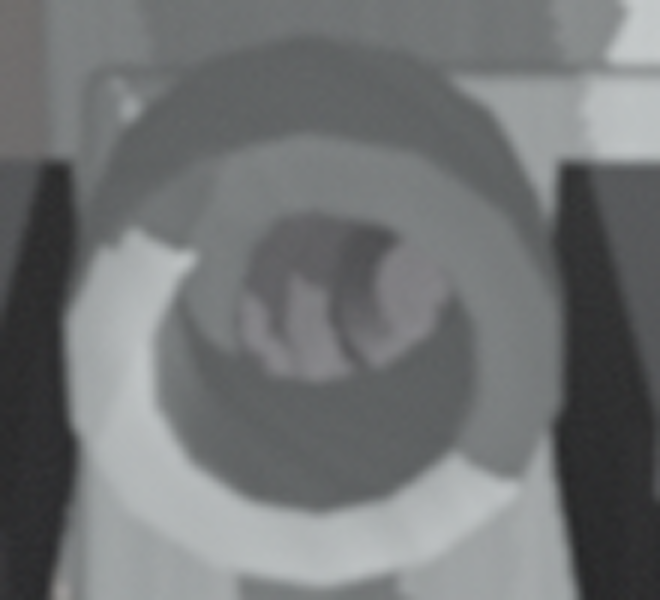

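View pics/s6c.png

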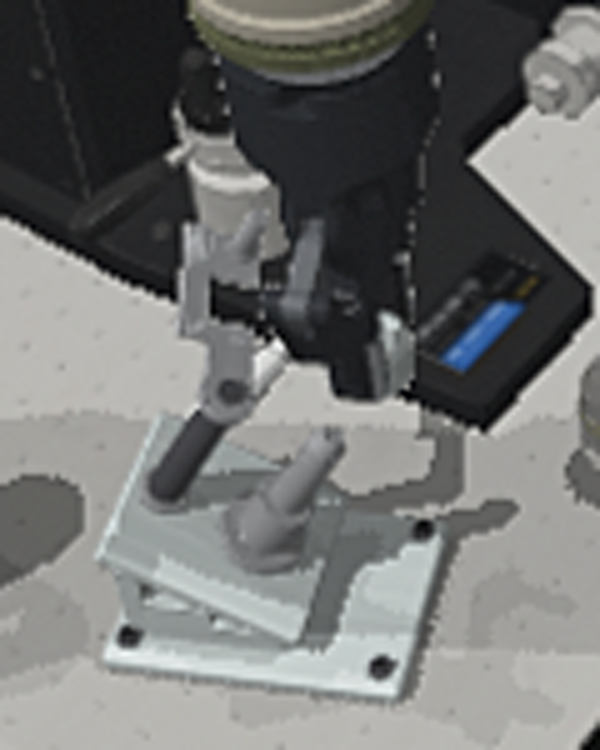

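Run:
```python
from h import *
i=np.load('w6.npy',allow_pickle=True).item(); 
a=onz(i,321.7,317.5,.165); b=onz(i,310.8,333.7,.1153); o=manip.get_obs(); p=o['position']
y=np.radians(113.8); J=np.array([np.cos(y),np.sin(y)]); Z=np.array([np.sin(y),-np.cos(y)])
print(a,b,p); print('ring rel tcp (jaw,z)',(a-p)[:2]@J,(a-p)[:2]@Z,'tip rel ring',(b-a)[:2]@J,(b-a)[:2]@Z)
```

```text
[0.45008313 0.24112892 0.165     ] [0.46500969 0.25662398 0.1153    ] [0.4515861  0.24073108 0.22561659]
ring rel tcp (jaw,z) 0.0009705219449264646 -0.0012146137158863264 tip rel ring 0.008153810799485895 0.019910163393508463
```

Call:
arm_command(moves=[[[0.8,0.15,0.16,0,0],[0.8,0.15,0.16,0,0],[0.8,0,0,0,0],[0.8,0,0,0,0]]], force=20)

```text
clock: 7.9
position: [0.4477, 0.2492, 0.2172]
ee_rot: [-0.145, 0.692, 0.145, 0.692]
ft_force: [0.2, 0.1, -0.9]
grip_width: 0.36
```

Run:
```python
from h import *
plan([.451,.2466,.2156],113.8); i=manip.camera_info('wrist'); np.save('w7.npy',i); snap('wrist','w7')
im=cv2.imread('pics/w7.png'); cv2.imwrite('pics/w7d.png',cv2.resize(im[265:425,255:385],None,fx=4.5,fy=4.5,interpolation=cv2.INTER_CUBIC))
```

```text
t 7.90 pos [0.448 0.249 0.217] jaw yaw 113.71 xaxis [-0.001 -0.    -1.   ] tool shift units [ 0.065 -0.149  0.078] grip 0.360 F [ 0.201  0.139 -0.877] j [-0.758  0.152  0.176  1.875 -0.029  1.118  1.413]
turn about tool x for jaw 113.8 : -0.08892362822021482
```

View pics/w7d.png

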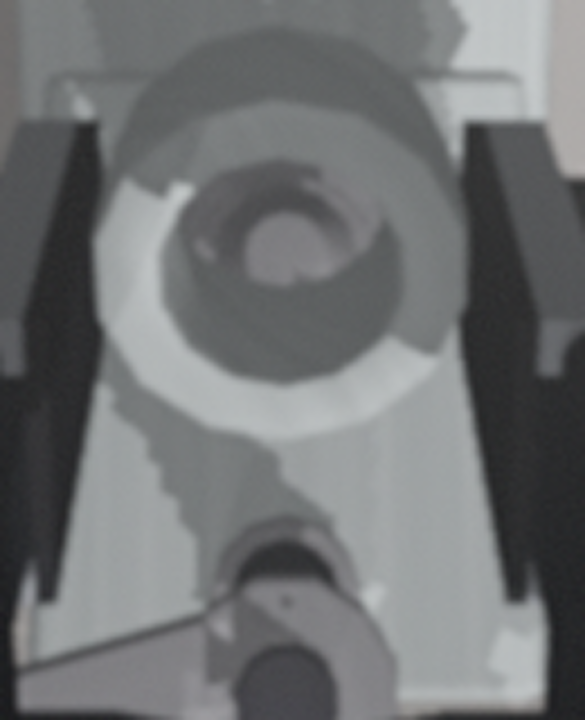

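```bash
cat >> h.py <<'E'
def rel(i,ring,rz,tip,tz=.1153,yaw=113.8):
    a=onz(i,*ring,rz); b=onz(i,*tip,tz); y=np.radians(yaw); J=np.array([np.cos(y),np.sin(y)]); Z=np.array([np.sin(y),-np.cos(y)])
    print('ring',a,'tip',b,'tip-ring jaw %.4f z %.4f'%((b-a)[:2]@J,(b-a)[:2]@Z))
E
python3 - <<'E'
from h import *
i=np.load('w7.npy',allow_pickle=True).item(); rel(i,(325,317.9),.156,(320.6,319))
print(proj(i,stand(.49,.2638,23.8)((0,0,.05))))
E
```

```text
ring [0.44754201 0.24997459 0.156     ] tip [0.46489089 0.25827928 0.1153    ] tip-ring jaw 0.0006 z 0.0192
(np.float64(321.00452599875206), np.float64(308.47739955556784))
```

Call:
arm_command(moves=[[[0.8,0.17,0,0.12,0],[0.8,0.17,0,0.12,0],[0.8,0.17,0.02,0.1,0],[0.8,0.17,0,0.1,0],[0.8,0.17,0,0.1,0],[0.8,0.09,0,0.05,0],[0.8,0,0,0,0]]])

```text
clock: 8.53
position: [0.4617, 0.2556, 0.1937]
ee_rot: [-0.145, 0.692, 0.145, 0.692]
ft_force: [0.2, 0.4, 0.8]
grip_width: 0.365
```

Run:
```python
from h import *
plan([.451,.2466,.2156],113.8); i=manip.camera_info('wrist'); np.save('w8.npy',i); snap('wrist','w8')
im=cv2.imread('pics/w8.png'); cv2.imwrite('pics/w8d.png',cv2.resize(im[265:425,255:385],None,fx=4.5,fy=4.5,interpolation=cv2.INTER_CUBIC))
s=cv2.cvtColor(manip.camera('side'),cv2.COLOR_RGB2BGR); cv2.imwrite('pics/s8c.png',cv2.resize(s[250:400,170:290],None,fx=5,fy=5,interpolation=cv2.INTER_CUBIC))
```

```text
t 8.53 pos [0.462 0.256 0.194] jaw yaw 113.68 xaxis [ 0. -0. -1.] tool shift units [-0.877 -0.157 -0.537] grip 0.365 F [0.197 0.393 0.808] j [-0.751  0.21   0.178  1.862 -0.042  1.074  1.427]
turn about tool x for jaw 113.8 : -0.12097214058331929
```

View pics/w8d.png

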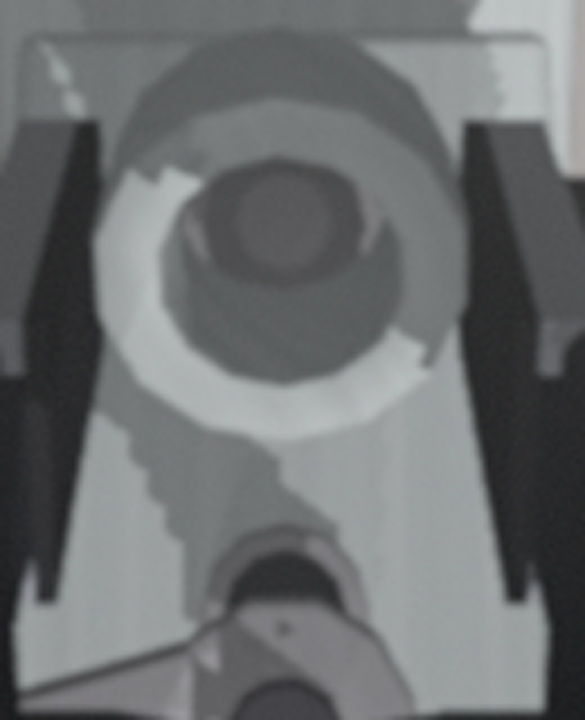

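View pics/s8c.png

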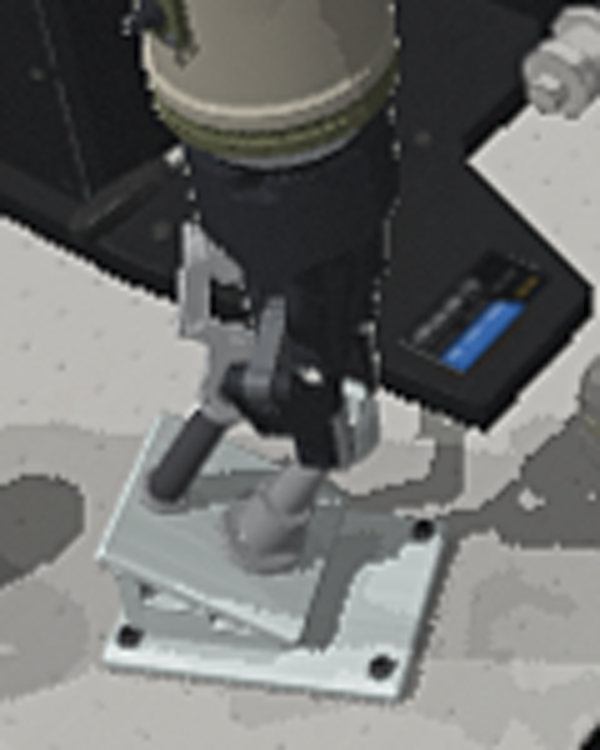

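Run:
```python
from h import *
i=np.load('w8.npy',allow_pickle=True).item(); rel(i,(325,317.9),.133,(313.4,318))
```

```text
ring [0.46125357 0.25621801 0.133     ] tip [0.46495268 0.25793065 0.1153    ] tip-ring jaw 0.0001 z 0.0041
```

Call:
arm_command(moves=[[[0.8,0.17,0,0.1,0],[0.8,0.17,0,0.1,0],[0.8,0,0,0,0]]])

```text
clock: 8.88
position: [0.4667, 0.2579, 0.1853]
ee_rot: [-0.145, 0.692, 0.145, 0.693]
ft_force: [6.0, 1.7, -0.5]
grip_width: 0.364
```

Call:
arm_command(moves=[[[0.8,0.17,0,0.1,0],[0.8,0,0,0,0]]])

```text
clock: 9.05
position: [0.4688, 0.2588, 0.181]
ee_rot: [-0.145, 0.692, 0.145, 0.692]
ft_force: [5.0, 2.0, -0.4]
grip_width: 0.362
```

Run:
```python
from h import *
plan([.451,.2466,.2156],113.8); i=manip.camera_info('wrist'); np.save('w9.npy',i); snap('wrist','w9')
im=cv2.imread('pics/w9.png'); cv2.imwrite('pics/w9d.png',cv2.resize(im[265:425,255:385],None,fx=4.5,fy=4.5,interpolation=cv2.INTER_CUBIC))
```

```text
t 9.05 pos [0.469 0.259 0.181] jaw yaw 113.68 xaxis [ 0.001  0.    -1.   ] tool shift units [-1.386 -0.159 -0.847] grip 0.362 F [ 4.985  2.008 -0.426] j [-0.747  0.24   0.178  1.855 -0.048  1.05   1.434]
turn about tool x for jaw 113.8 : -0.1170301323200249
```

View pics/w9d.png

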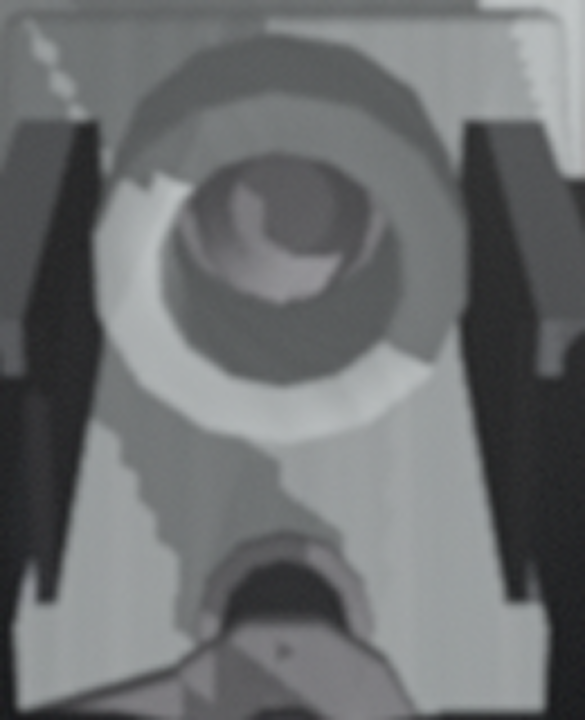

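Call:
arm_command(moves=[[[0.8,0.17,0,0.1,0],[0.8,0.17,0,0.1,0],[0.8,0,0,0,0]]])

```text
clock: 9.35
position: [0.4723, 0.2605, 0.1719]
ee_rot: [-0.145, 0.693, 0.145, 0.691]
ft_force: [0.5, 2.1, -2.9]
grip_width: 0.365
```

Run:
```python
from h import *
plan([.451,.2466,.2156],113.8); i=manip.camera_info('wrist'); snap('wrist','w10')
im=cv2.imread('pics/w10.png'); cv2.imwrite('pics/w10d.png',cv2.resize(im[265:425,255:385],None,fx=4.5,fy=4.5,interpolation=cv2.INTER_CUBIC))
s=cv2.cvtColor(manip.camera('side'),cv2.COLOR_RGB2BGR); cv2.imwrite('pics/s10c.png',cv2.resize(s[250:400,170:290],None,fx=5,fy=5,interpolation=cv2.INTER_CUBIC))
```

```text
t 9.35 pos [0.472 0.26  0.172] jaw yaw 113.69 xaxis [-0.002 -0.001 -1.   ] tool shift units [-1.745 -0.166 -1.007] grip 0.365 F [ 0.546  2.052 -2.852] j [-0.744  0.261  0.178  1.851 -0.053  1.037  1.439]
turn about tool x for jaw 113.8 : -0.10616299931373874
```

View pics/w10d.png

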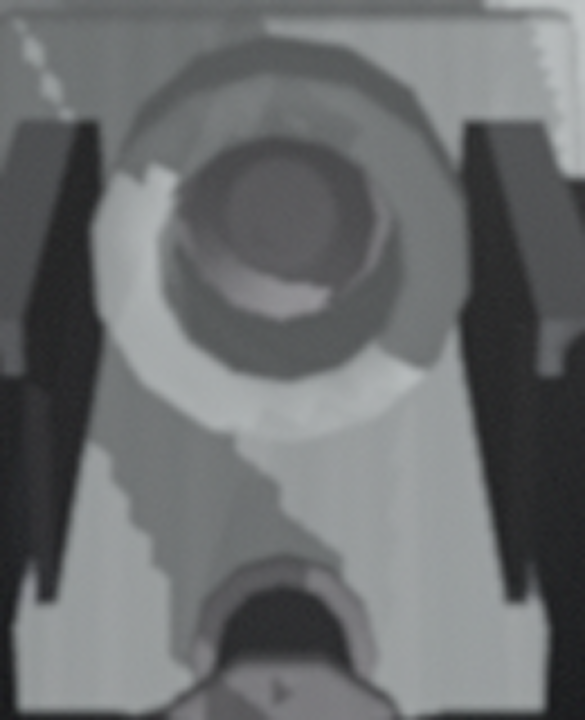

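View pics/s10c.png

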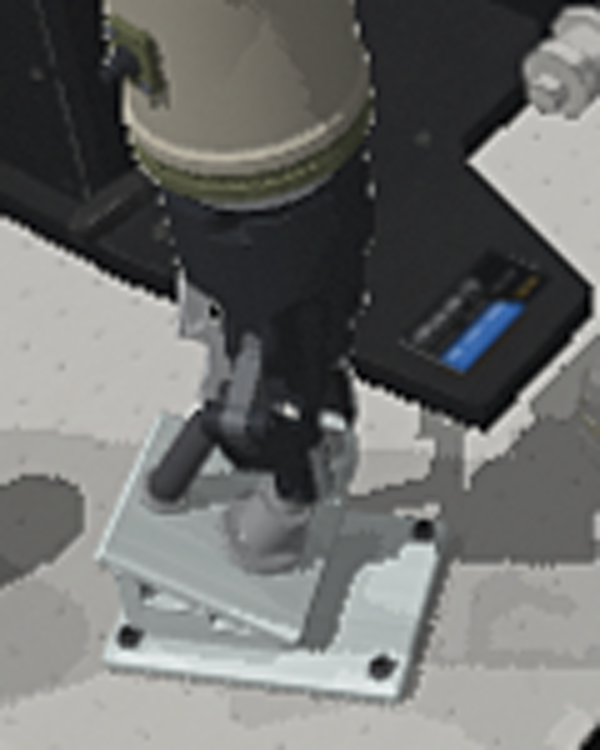

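Call:
arm_command(moves=[[[0.8,0.17,0,0.1,0],[0.8,0.17,0,0.1,0],[0.8,0.17,0,0.1,0],[0.8,0,0,0,0]]])

```text
clock: 9.78
position: [0.4793, 0.2633, 0.1587]
ee_rot: [-0.145, 0.693, 0.145, 0.691]
ft_force: [-0.4, 1.6, -5.6]
grip_width: 0.362
```

Run:
```python
from h import *
plan([.451,.2466,.2156],113.8); i=manip.camera_info('wrist'); snap('wrist','w11')
im=cv2.imread('pics/w11.png'); cv2.imwrite('pics/w11d.png',cv2.resize(im[265:425,255:385],None,fx=4.5,fy=4.5,interpolation=cv2.INTER_CUBIC))
```

```text
t 9.78 pos [0.479 0.263 0.159] jaw yaw 113.69 xaxis [-0.002 -0.001 -1.   ] tool shift units [-2.273 -0.159 -1.308] grip 0.362 F [-0.378  1.646 -5.563] j [-0.74   0.292  0.178  1.843 -0.06   1.014  1.447]
turn about tool x for jaw 113.8 : -0.10887092624096795
```

View pics/w11d.png

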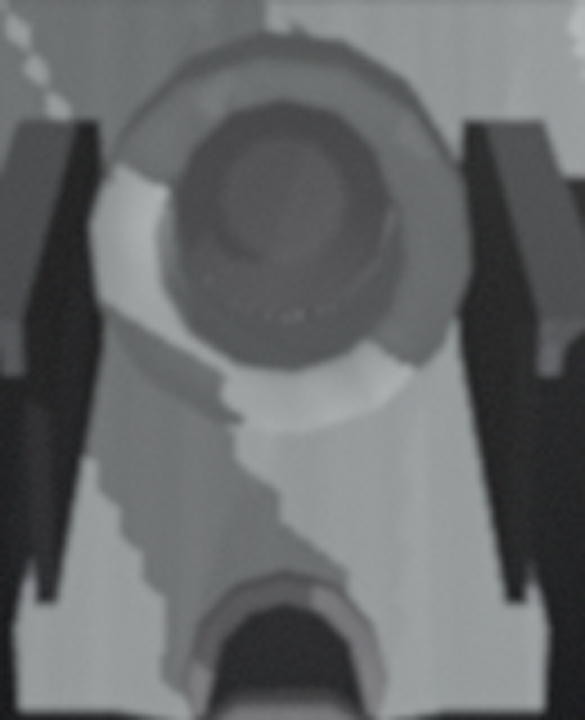

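Call:
arm_command(moves=[[[0.8,0.17,0,0.1,0],[0.35,0,0,0,0],[0.35,0,0,0,0],[0.35,0,0,0,0],[0.35,0,0,0,0]]])

```text
clock: 10.25
position: [0.4824, 0.2646, 0.1564]
ee_rot: [-0.145, 0.692, 0.145, 0.693]
ft_force: [0.5, 0.4, 0.5]
grip_width: 0.648
```

Run:
```python
from h import *
plan([.451,.2466,.2156],113.8); i=manip.camera_info('wrist'); snap('wrist','w12')
im=cv2.imread('pics/w12.png'); cv2.imwrite('pics/w12d.png',cv2.resize(im[265:425,255:385],None,fx=4.5,fy=4.5,interpolation=cv2.INTER_CUBIC))
```

```text
t 10.25 pos [0.482 0.265 0.156] jaw yaw 113.67 xaxis [ 0.001  0.001 -1.   ] tool shift units [-2.368 -0.157 -1.436] grip 0.648 F [0.516 0.412 0.478] j [-0.738  0.3    0.178  1.838 -0.062  1.008  1.449]
turn about tool x for jaw 113.8 : -0.12612395156151024
```

View pics/w12d.png

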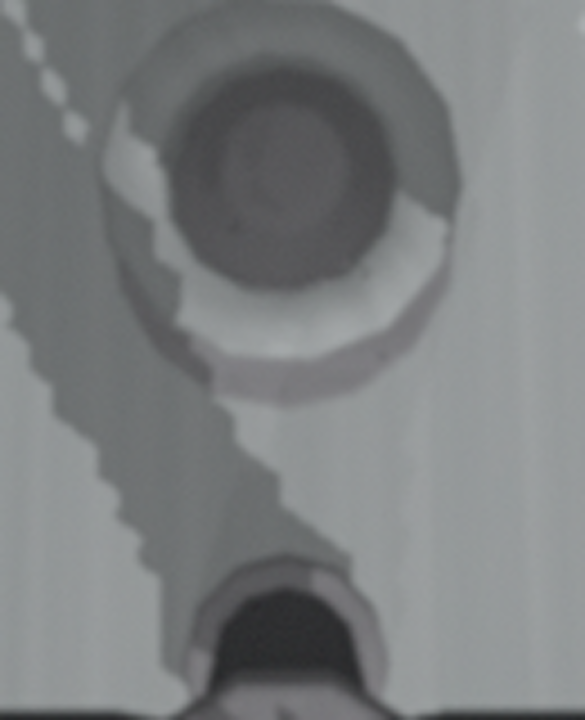

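Call:
arm_command(moves=[[[0.35,-0.34,0,-0.2,0],[0.35,-0.34,0,-0.2,0],[0.35,-0.34,0,-0.2,0],[0.5,-0.34,0,-0.2,0],[0.72,0,0,0,0],[0.72,0,0,0,0],[0.72,0,0,0,0],[0.72,0.17,0,0.1,0],[0.72,0.17,0,0.1,0],[0.72,0.17,0,0.1,0],[0.72,0,0,0,0]]])

```text
clock: 11.22
position: [0.4705, 0.2594, 0.1756]
ee_rot: [-0.145, 0.693, 0.145, 0.691]
ft_force: [-0.3, -0.2, -1.3]
grip_width: 0.276
```

Run:
```python
from h import *
plan([.451,.2466,.2156],113.8); i=manip.camera_info('wrist'); snap('wrist','w13')
im=cv2.imread('pics/w13.png'); cv2.imwrite('pics/w13d.png',cv2.resize(im[265:425,255:385],None,fx=4.5,fy=4.5,interpolation=cv2.INTER_CUBIC))
```

```text
t 11.22 pos [0.471 0.259 0.176] jaw yaw 113.68 xaxis [-0.001 -0.001 -1.   ] tool shift units [-1.598 -0.155 -0.924] grip 0.276 F [-0.276 -0.235 -1.347] j [-0.746  0.252  0.179  1.853 -0.051  1.043  1.437]
turn about tool x for jaw 113.8 : -0.11739573247922408
```

View pics/w13d.png

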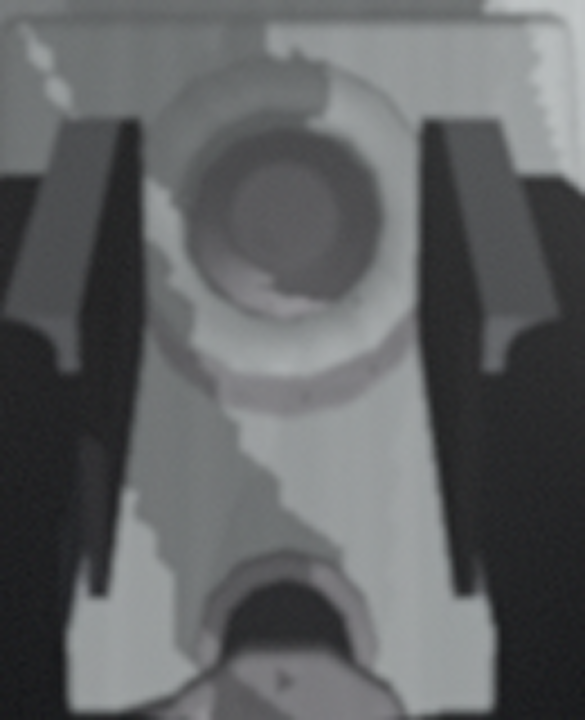

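Call:
arm_command(moves=[[[0.72,0.17,0,0.1,0],[0.72,0.1,0,0.06,0],[0.72,0,0,0,0]]])

```text
clock: 11.52
position: [0.4742, 0.2611, 0.1698]
ee_rot: [-0.145, 0.692, 0.145, 0.692]
ft_force: [-0.8, 0.5, -0.1]
grip_width: 0.283
```

Call:
arm_command(moves=[[[0.72,0.1,0,0.06,0],[0.72,0.1,0,0.06,0],[0.72,0,0,0,0]]])

```text
clock: 11.77
position: [0.477, 0.2623, 0.1649]
ee_rot: [-0.145, 0.692, 0.145, 0.692]
ft_force: [0.2, -0.4, 0.4]
grip_width: 0.28
```

Call:
arm_command(moves=[[[0.75,0.1,0,0.04,0],[0.75,0.1,0,0.04,0],[0.75,0,0,0,0]]])

```text
clock: 12.02
position: [0.4786, 0.2631, 0.1624]
ee_rot: [-0.145, 0.692, 0.145, 0.692]
ft_force: [-12.9, -6.1, 25.6]
grip_width: 0.253
```

Run:
```python
from h import *
plan([.451,.2466,.2156],113.8); i=manip.camera_info('wrist'); snap('wrist','w14')
im=cv2.imread('pics/w14.png'); cv2.imwrite('pics/w14d.png',cv2.resize(im[265:425,255:385],None,fx=4.5,fy=4.5,interpolation=cv2.INTER_CUBIC))
s=cv2.cvtColor(manip.camera('side'),cv2.COLOR_RGB2BGR); cv2.imwrite('pics/s14c.png',cv2.resize(s[250:400,170:290],None,fx=5,fy=5,interpolation=cv2.INTER_CUBIC))
```

```text
t 12.02 pos [0.479 0.263 0.162] jaw yaw 113.68 xaxis [-0.001  0.    -1.   ] tool shift units [-2.128 -0.161 -1.279] grip 0.253 F [-12.876  -6.124  25.558] j [-0.741  0.285  0.178  1.843 -0.06   1.02   1.446]
turn about tool x for jaw 113.8 : -0.12494685833837593
```

View pics/w14d.png

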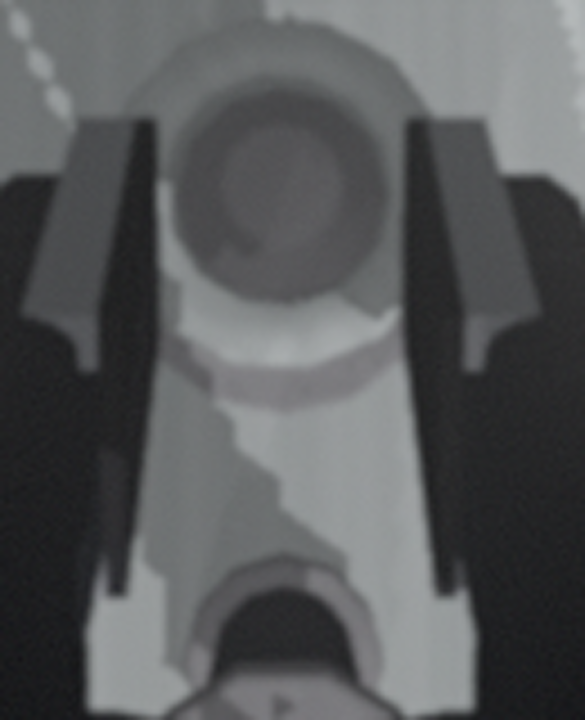

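View pics/s14c.png

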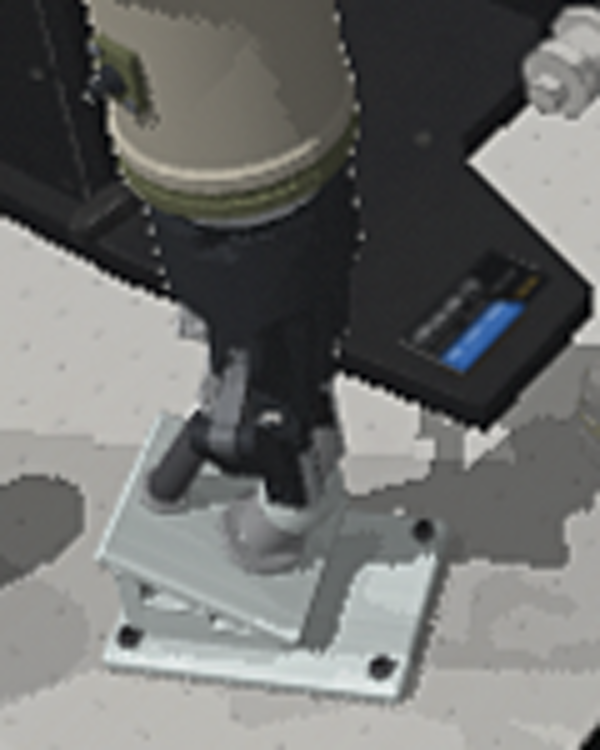

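Run:
```python
from h import *
S=stand(.4878,.2684,23.8); 
rows([.4466,-.0056,.17],113.8,12,.3)
```

```text
t 12.12 pos [0.4785 0.2631 0.1624] yaw 113.7 n 12
[[0.3, -0.03, -0.78, -0.46, np.float64(-0.0)], [0.3, -0.03, -0.78, -0.46, np.float64(-0.0)], [0.3, -0.03, -0.78, -0.46, np.float64(-0.0)], [0.3, -0.03, -0.78, -0.46, np.float64(-0.0)], [0.3, -0.03, -0.78, -0.46, np.float64(-0.0)], [0.3, -0.03, -0.78, -0.46, np.float64(-0.0)], [0.3, -0.03, -0.78, -0.46, np.float64(-0.0)], [0.3, -0.03, -0.78, -0.46, np.float64(-0.0)], [0.3, -0.03, -0.78, -0.46, np.float64(-0.0)], [0.3, -0.03, -0.78, -0.46, np.float64(-0.0)], [0.3, -0.03, -0.78, -0.46, np.float64(-0.0)], [0.3, -0.03, -0.78, -0.46, np.float64(-0.0)]]
```

Call:
arm_command(moves=[[[0.6,-1,0,-0.5,0],[0.3,-1,0,-0.5,0],[0.3,0,-0.94,-0.45,0],[0.3,0,-0.94,-0.45,0],[0.3,0,-0.94,-0.45,0],[0.3,0,-0.94,-0.45,0],[0.3,0,-0.94,-0.45,0],[0.3,0,-0.94,-0.45,0],[0.3,0,-0.94,-0.45,0],[0.3,0.6,-0.94,-0.45,0],[0.3,0.6,-0.94,-0.45,0],[0.3,0.6,-0.9,-0.45,0]]])

```text
clock: 13.12
position: [0.4469, -0.0077, 0.1652]
ee_rot: [-0.145, 0.692, 0.145, 0.693]
ft_force: [0.8, -0.4, -1.1]
grip_width: 0.698
```

Call:
arm_command(moves=[[[0.3,0,0,0,0],[0.3,0,0,0,0]]])

```text
clock: 13.28
position: [0.4463, -0.0076, 0.1648]
ee_rot: [-0.144, 0.693, 0.144, 0.692]
ft_force: [0.3, 0.8, 1.5]
grip_width: 0.702
```

Run:
```python
from h import *
plan([.4466,-.0056,.075],113.8); i=manip.camera_info('wrist'); np.save('w15.npy',i);snap('wrist','w15')
for d in manip.pinpoint('bearing','wrist'): print(np.round(d['pixel'],1),round(d['confidence'],2),onz(i,*d['pixel'],0))
```

```text
t 13.28 pos [ 0.446 -0.008  0.165] jaw yaw 113.51 xaxis [-0.001 -0.    -1.   ] tool shift units [3.594 0.067 0.045] grip 0.702 F [0.268 0.805 1.472] j [-0.471  0.069  0.401  2.094 -0.032  0.986  1.928]
turn about tool x for jaw 113.8 : -0.28550192477069913
[248.  319.4] 0.57 [ 0.447 -0.005  0.   ]
```

View pics/w15.png

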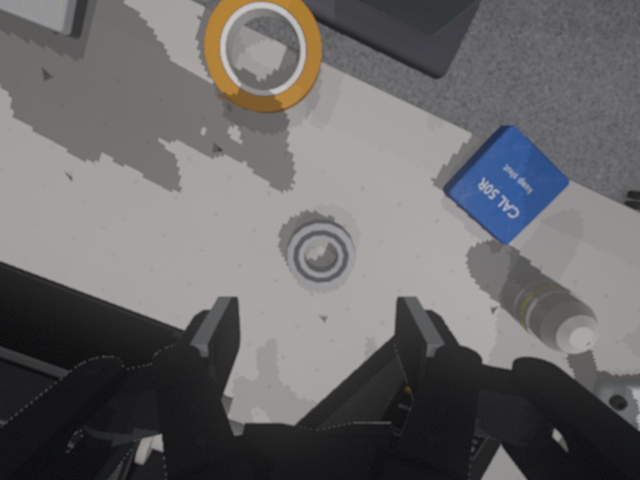

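Run:
```python
from h import *
i=np.load('w15.npy',allow_pickle=True).item(); j=np.load('w3.npy',allow_pickle=True).item()
p=onz(i,254.5,320.5,.012); print(p, tri([ray(i,254.5,320.5),ray(j,268.75,405)])); rows([p[0],p[1],.0755],113.8,4,.3)
```

```text
[ 0.44731139 -0.00427586  0.012     ] (array([ 0.44856124, -0.0036138 ,  0.00649043]), [np.float64(0.00034729577311307574), np.float64(0.0003472957731130335)])
t 13.38 pos [ 0.4472 -0.0057  0.1658] yaw 113.7 n 4
[[0.3, 0.9, 0.01, 0.01, np.float64(-0.0)], [0.3, 0.9, 0.01, 0.01, np.float64(-0.0)], [0.3, 0.9, 0.01, 0.01, np.float64(-0.0)], [0.3, 0.9, 0.01, 0.01, np.float64(-0.0)]]
```

Call:
arm_command(moves=[[[0.3,0.9,0.02,0,0],[0.3,0.9,0.02,0,0],[0.3,0.9,0,0,0],[0.3,0.9,0,0,0],[0.45,0,0,0,0],[0.6,0,0,0,0],[0.7,0,0,0,0],[0.7,0,0,0,0]]], force=25)

```text
clock: 14.05
position: [0.4474, -0.005, 0.0768]
ee_rot: [-0.145, 0.691, 0.145, 0.693]
ft_force: [0.5, -0.2, -1.3]
grip_width: 0.473
```

Run:
```python
from h import *
plan([.4545,-.1255,.10],113.8); snap('wrist','w16')
```

```text
t 14.05 pos [ 0.447 -0.005  0.077] jaw yaw 113.71 xaxis [ 0.002  0.001 -1.   ] tool shift units [-0.929 -4.527 -1.677] grip 0.473 F [ 0.499 -0.183 -1.255] j [-0.448  0.231  0.387  2.155 -0.125  0.774  2.004]
turn about tool x for jaw 113.8 : -0.08706461573083857
```

View pics/w16.png

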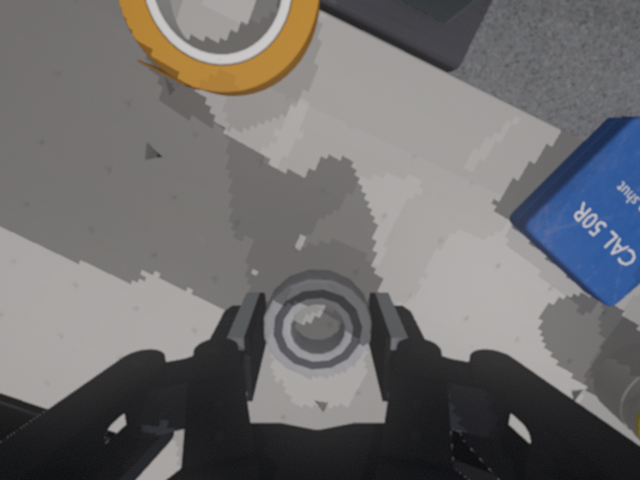

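Call:
arm_command(moves=[[[0.7,-0.5,0,0,0],[0.7,-1,0,0,0],[0.7,-1,0.9,0.4,0],[0.7,-1,0.9,0.4,0],[0.7,-1,0.9,0.4,0],[0.7,-1,0.9,0.4,0],[0.7,0,0.9,0.4,0],[0.7,0,0.9,0.4,0],[0.7,0,0.9,0.4,0],[0.7,0,0.9,0.4,0],[0.7,0,0.9,0.4,0],[0.7,0,0.9,0.4,0]]])

```text
clock: 15.1
position: [0.4476, 0.242, 0.2141]
ee_rot: [-0.145, 0.691, 0.145, 0.693]
ft_force: [1.1, -0.0, -0.5]
grip_width: 0.474
```

Run:
```python
from h import *
rows([.4485,.2512,.218],113.8,2,.7)
```

```text
t 15.10 pos [0.4476 0.242  0.2141] yaw 113.7 n 2
[[0.7, -0.08, 0.16, 0.09, np.float64(-0.1)], [0.7, -0.08, 0.16, 0.09, np.float64(-0.1)]]
```

Call:
arm_command(moves=[[[0.7,-0.06,0.17,0.07,0],[0.7,0,0.17,0.07,0],[0.7,0,0,0,0],[0.7,0,0,0,0]]], force=20)

```text
clock: 15.43
position: [0.4477, 0.249, 0.2148]
ee_rot: [-0.145, 0.692, 0.145, 0.692]
ft_force: [-0.3, 0.4, -1.7]
grip_width: 0.466
```

Run:
```python
from h import *
plan([.4485,.2512,.218],113.8); i=manip.camera_info('wrist'); np.save('w17.npy',i); snap('wrist','w17')
im=cv2.imread('pics/w17.png'); cv2.imwrite('pics/w17d.png',cv2.resize(im[265:425,255:385],None,fx=4.5,fy=4.5,interpolation=cv2.INTER_CUBIC))
```

```text
t 15.43 pos [0.448 0.249 0.215] jaw yaw 113.63 xaxis [ 0. -0. -1.] tool shift units [-0.129  0.066  0.066] grip 0.466 F [-0.316  0.401 -1.702] j [-0.772  0.153  0.191  1.879 -0.032  1.112  1.414]
turn about tool x for jaw 113.8 : -0.17180727493285985
```

View pics/w17d.png

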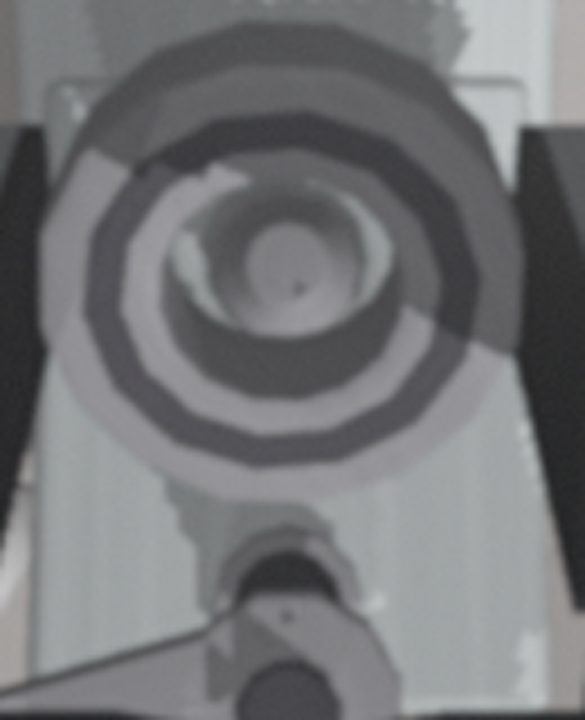

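Run:
```python
from h import *
i=np.load('w17.npy',allow_pickle=True).item(); rel(i,(329,317.7),.150,(324.6,319.4))
```

```text
ring [0.45083411 0.25118087 0.15      ] tip [0.46564527 0.25861042 0.1153    ] tip-ring jaw 0.0008 z 0.0165
```

Call:
arm_command(moves=[[[0.7,0.17,0.02,0.1,0],[0.7,0.17,0.01,0.1,0],[0.7,0.17,0,0.1,0],[0.7,0.17,0,0.1,0],[0.7,0.17,0,0.1,0],[0.7,0.17,0,0.1,0],[0.7,0,0,0,0]]])

```text
clock: 16.07
position: [0.4611, 0.2567, 0.1879]
ee_rot: [-0.145, 0.692, 0.145, 0.692]
ft_force: [0.7, -0.4, -0.6]
grip_width: 0.474
```

Call:
arm_command(moves=[[[0.7,0.17,0,0.1,0],[0.7,0.17,0,0.1,0],[0.7,0,0,0,0]]])

```text
clock: 16.32
position: [0.4659, 0.2588, 0.1798]
ee_rot: [-0.145, 0.692, 0.145, 0.692]
ft_force: [1.8, 0.7, -1.0]
grip_width: 0.467
```

Run:
```python
from h import *
plan([.4485,.2512,.218],113.8); i=manip.camera_info('wrist'); np.save('w18.npy',i); snap('wrist','w18')
im=cv2.imread('pics/w18.png'); cv2.imwrite('pics/w18d.png',cv2.resize(im[265:425,255:385],None,fx=4.5,fy=4.5,interpolation=cv2.INTER_CUBIC))
```

```text
t 16.32 pos [0.466 0.259 0.18 ] jaw yaw 113.68 xaxis [ 0. -0. -1.] tool shift units [-1.53   0.002 -0.759] grip 0.467 F [ 1.814  0.742 -0.999] j [-0.763  0.237  0.192  1.863 -0.051  1.047  1.434]
turn about tool x for jaw 113.8 : -0.11745064912130943
```

View pics/w18d.png

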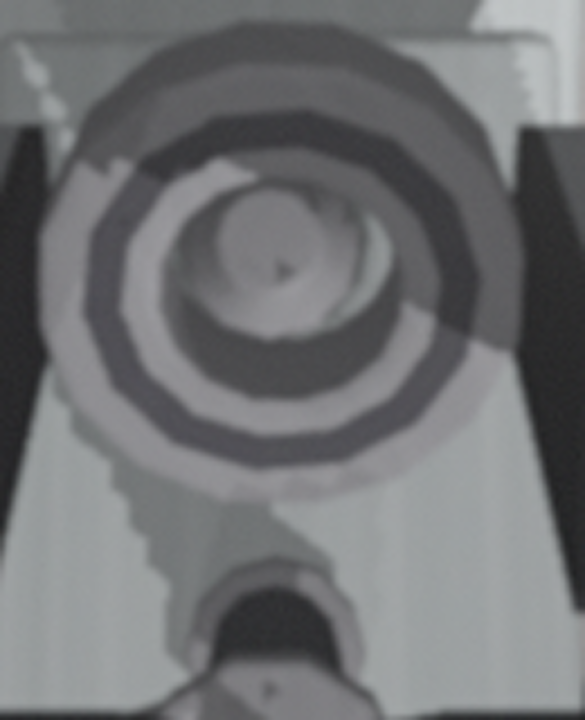

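Call:
arm_command(moves=[[[0.7,0.17,-0.04,0.1,0],[0.7,0.17,0,0.1,0],[0.7,0,0,0,0]]])

```text
clock: 16.62
position: [0.4699, 0.2595, 0.1711]
ee_rot: [-0.145, 0.693, 0.145, 0.691]
ft_force: [-2.0, -0.4, -1.7]
grip_width: 0.47
```

Call:
arm_command(moves=[[[0.7,0.17,0,0.1,0],[0.7,0.1,0,0.06,0],[0.7,0,0,0,0]]])

```text
clock: 16.87
position: [0.4738, 0.2613, 0.1646]
ee_rot: [-0.145, 0.692, 0.145, 0.692]
ft_force: [-1.4, -0.8, -1.8]
grip_width: 0.468
```

Run:
```python
from h import *
plan([.4485,.2512,.218],113.8); i=manip.camera_info('wrist'); np.save('w19.npy',i); snap('wrist','w19')
im=cv2.imread('pics/w19.png'); cv2.imwrite('pics/w19d.png',cv2.resize(im[265:425,255:385],None,fx=4.5,fy=4.5,interpolation=cv2.INTER_CUBIC))
```

```text
t 16.87 pos [0.474 0.261 0.165] jaw yaw 113.69 xaxis [-0.001 -0.    -1.   ] tool shift units [-2.134  0.038 -1.092] grip 0.468 F [-1.363 -0.802 -1.822] j [-0.756  0.273  0.192  1.854 -0.061  1.021  1.445]
turn about tool x for jaw 113.8 : -0.11361222271614224
```

View pics/w19d.png

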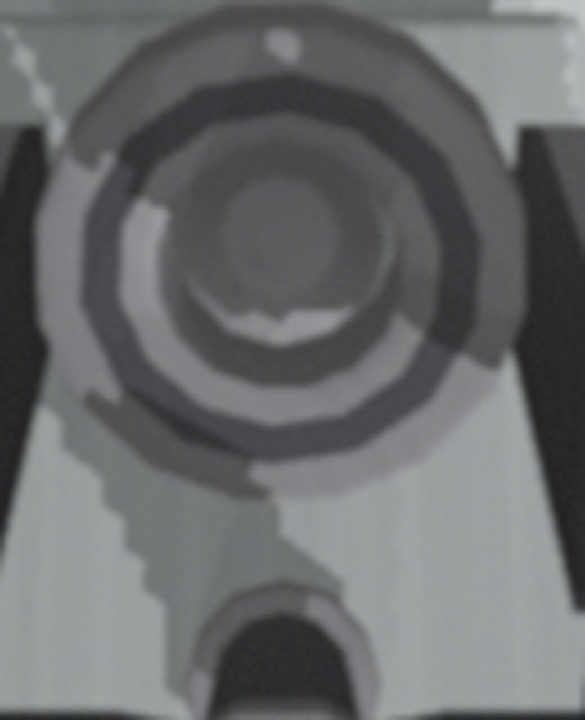

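Call:
arm_command(moves=[[[0.5,0,0,0,0],[0.3,0,0,0,0],[0.3,0,0,0,0],[0.3,0,0,0,0],[0.3,-0.17,0,-0.1,0],[0.3,-0.34,0,-0.2,0]]])

```text
clock: 17.42
position: [0.4668, 0.2581, 0.1776]
ee_rot: [-0.145, 0.692, 0.145, 0.692]
ft_force: [0.9, -0.3, 0.1]
grip_width: 0.699
```

Run:
```python
from h import *
plan([.4485,.2512,.218],113.8); i=manip.camera_info('wrist'); np.save('w20.npy',i); snap('wrist','w20')
im=cv2.imread('pics/w20.png'); cv2.imwrite('pics/w20d.png',cv2.resize(im[225:425,245:395],None,fx=4,fy=4,interpolation=cv2.INTER_CUBIC))
```

```text
t 17.42 pos [0.467 0.258 0.178] jaw yaw 113.68 xaxis [-0.001 -0.001 -1.   ] tool shift units [-1.614  0.041 -0.785] grip 0.699 F [ 0.906 -0.267  0.088] j [-0.761  0.241  0.192  1.862 -0.053  1.044  1.437]
turn about tool x for jaw 113.8 : -0.1196853519754768
```

View pics/w20d.png

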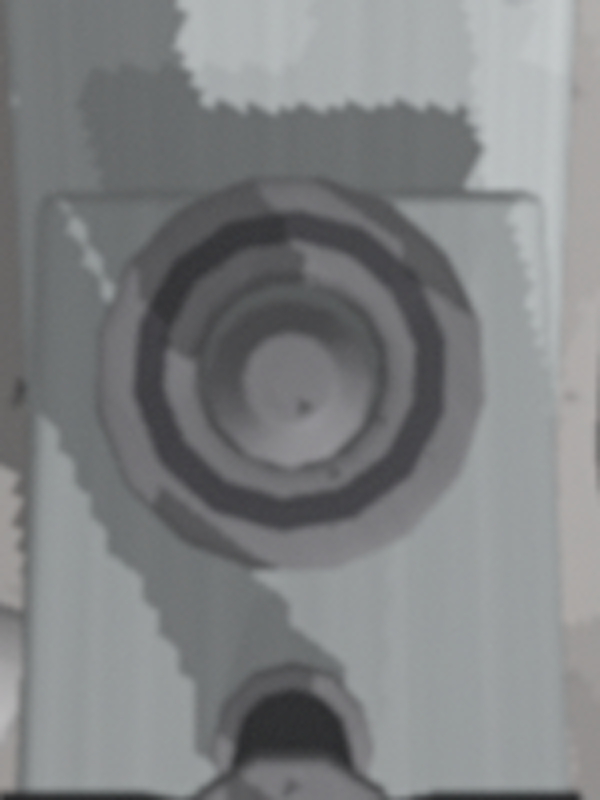

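Call:
arm_command(moves=[[[0.7,-0.1,0,-0.06,0],[0.7,0,0,0,0],[0.7,0,0,0,0],[0.7,0.1,0,0.06,0],[0.7,0.1,0,0.06,0],[0.7,0,0,0,0]]])

```text
clock: 17.97
position: [0.4686, 0.2589, 0.1746]
ee_rot: [-0.145, 0.692, 0.145, 0.692]
ft_force: [-0.2, 0.4, 0.5]
grip_width: 0.298
```

Call:
arm_command(moves=[[[0.7,0.1,0,0.06,0],[0.7,0.05,0,0.03,0],[0.7,0,0,0,0]]])

```text
clock: 18.22
position: [0.4705, 0.2598, 0.1723]
ee_rot: [-0.145, 0.692, 0.145, 0.692]
ft_force: [-6.4, -3.9, 12.8]
grip_width: 0.301
```

Call:
arm_command(moves=[[[0.7,0.06,0,0.03,0],[0.7,0,0,0,0]]])

```text
clock: 18.38
position: [0.4708, 0.2599, 0.172]
ee_rot: [-0.145, 0.693, 0.145, 0.691]
ft_force: [-14.5, -8.9, 27.1]
grip_width: 0.297
```

Run:
```python
from h import *
plan([.4485,.2512,.218],113.8); snap('wrist','w21')
im=cv2.imread('pics/w21.png'); cv2.imwrite('pics/w21d.png',cv2.resize(im[225:425,245:395],None,fx=4,fy=4,interpolation=cv2.INTER_CUBIC))
s=cv2.cvtColor(manip.camera('side'),cv2.COLOR_RGB2BGR); cv2.imwrite('pics/s21c.png',cv2.resize(s[250:400,170:290],None,fx=5,fy=5,interpolation=cv2.INTER_CUBIC))
```

```text
t 18.38 pos [0.471 0.26  0.172] jaw yaw 113.67 xaxis [-0.002 -0.    -1.   ] tool shift units [-1.839  0.039 -0.963] grip 0.297 F [-14.503  -8.865  27.129] j [-0.758  0.257  0.193  1.856 -0.058  1.036  1.442]
turn about tool x for jaw 113.8 : -0.12869587990735454
```

View pics/s21c.png

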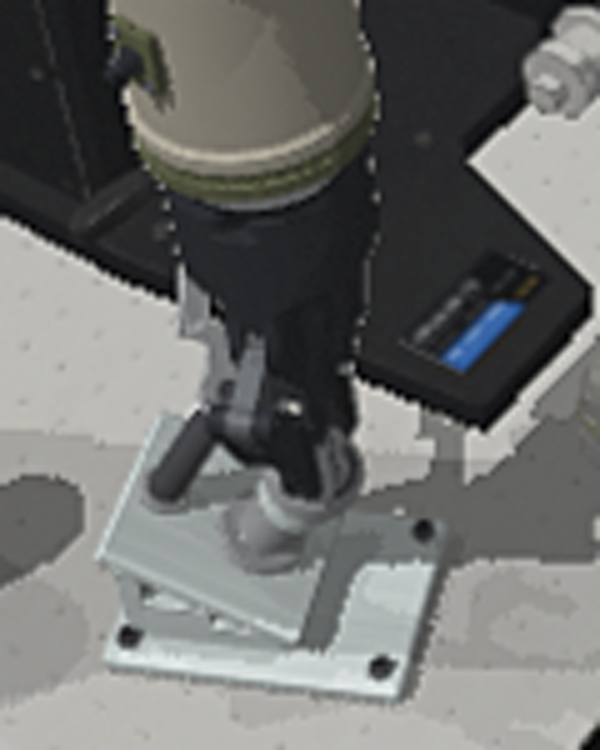

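Run:
```python
from h import *
t=manip.camera_info('top'); print('yellow',onz(t,255.5,426.5,.008),'washer',onz(t,255,386.5,.008))
y=np.radians
# after 2-row lift
p=np.array([.4601,.255]); tgt=np.array([.458,-.2875]); n=22; d=(tgt-p)/n/.025
print(d)
for k in range(n):
    a=y(113.7-54*k/n); print(k,round(d[0]*np.cos(a)+d[1]*np.sin(a),2),round(d[0]*np.sin(a)-d[1]*np.cos(a),2))
```

```text
yellow [ 0.4541138  -0.39681907  0.008     ] washer [ 0.4572541 -0.2890506  0.008    ]
[-0.00381818 -0.98636364]
0 -0.9 -0.4
1 -0.92 -0.36
2 -0.93 -0.32
3 -0.95 -0.28
4 -0.96 -0.24
5 -0.97 -0.2
6 -0.97 -0.16
7 -0.98 -0.12
8 -0.98 -0.07
9 -0.99 -0.03
10 -0.99 0.01
11 -0.98 0.05
12 -0.98 0.1
13 -0.98 0.14
14 -0.97 0.18
15 -0.96 0.22
16 -0.95 0.26
17 -0.94 0.3
18 -0.93 0.34
19 -0.91 0.38
20 -0.89 0.42
21 -0.87 0.46
```

Call:
arm_command(moves=[[[0.6,-1,0,-0.5,0],[0.5,-1,0,-0.4,0],[0.25,0,-0.9,-0.4,2.5],[0.25,0,-0.92,-0.36,2.5],[0.25,0,-0.93,-0.32,2.5],[0.25,0,-0.95,-0.28,2.5],[0.25,0,-0.96,-0.24,2.5],[0.25,0,-0.97,-0.2,2.5],[0.25,0,-0.97,-0.16,2.5],[0.25,0,-0.98,-0.12,2.5],[0.25,0,-0.98,-0.07,2.5],[0.25,0,-0.99,-0.03,2.5]]])

```text
clock: 19.48
position: [0.4484, 0.0019, 0.2199]
ee_rot: [0.01, 0.707, -0.01, 0.707]
ft_force: [0.2, -0.2, -0.4]
grip_width: 0.747
```

Call:
arm_command(moves=[[[0.25,0,-0.99,0.01,2.5],[0.25,0,-0.98,0.05,2.5],[0.25,0,-0.98,0.1,2.5],[0.25,0,-0.98,0.14,2.5],[0.25,0,-0.97,0.18,2.5],[0.25,0,-0.96,0.22,2.5],[0.25,0.4,-0.95,0.26,2.5],[0.25,0.4,-0.94,0.3,2.5],[0.25,0.4,-0.93,0.34,2.5],[0.25,0.4,-0.91,0.38,2.5],[0.25,0,-0.6,0.3,2.5],[0.25,0,0,0,0]]])

```text
clock: 20.48
position: [0.443, -0.2635, 0.1796]
ee_rot: [0.178, 0.684, -0.18, 0.684]
ft_force: [-0.4, 0.5, 1.1]
grip_width: 0.752
```

Run:
```python
from h import *
plan([.458,-.2875,.075]); i=manip.camera_info('wrist'); np.save('w22.npy',i);snap('wrist','w22')
for d in manip.pinpoint('washer','wrist'): print(np.round(d['pixel'],1),round(d['confidence'],2),onz(i,*d['pixel'],0))
```

```text
t 20.48 pos [ 0.443 -0.264  0.18 ] jaw yaw 60.65 xaxis [-0.002 -0.002 -1.   ] tool shift units [ 4.184 -0.533  0.995] grip 0.752 F [-0.409  0.466  1.075] j [-0.18   0.236  0.707  1.927 -0.174  1.041  1.66 ]
[342.1 163.9] 0.78 [ 0.456 -0.396  0.   ]
[280.  293.3] 0.72 [ 0.46  -0.291  0.   ]
[360.6  23.1] 0.57 [ 0.418 -0.493  0.   ]
```

View pics/w22.png

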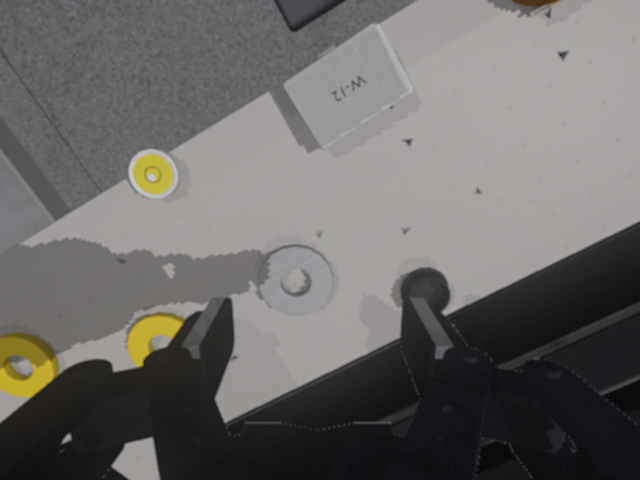

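Run:
```python
from h import *
i=np.load('w22.npy',allow_pickle=True).item(); j=np.load('w3.npy',allow_pickle=True).item()
p=onz(i,280.5,295.5,.008); print(p,tri([ray(i,280.5,295.5),ray(j,145,84.5)])); rows([p[0],p[1],.10],None,3,.25)
```

```text
[ 0.45852438 -0.2881898   0.008     ] (array([ 0.45887864, -0.288607  ,  0.00605726]), [np.float64(0.0002502437373123269), np.float64(0.0002502437373122961)])
t 20.58 pos [ 0.4442 -0.2601  0.1798] yaw 61.0 n 3
[[0.25, 1.06, -0.24, 0.35, -0.0], [0.25, 1.06, -0.24, 0.35, -0.0], [0.25, 1.06, -0.24, 0.35, -0.0]]
```

Call:
arm_command(moves=[[[0.25,0.9,-0.25,0.35,0],[0.25,0.9,-0.25,0.35,0],[0.25,0.8,-0.2,0.35,0],[0.25,0,0,0,0],[0.25,0,0,0,0]]])

```text
clock: 21.0
position: [0.4591, -0.2863, 0.1147]
ee_rot: [0.176, 0.686, -0.176, 0.684]
ft_force: [-0.5, -0.3, 1.0]
grip_width: 0.751
```

Run:
```python
from h import *
plan([.4587,-.2883,.074]); i=manip.camera_info('wrist'); snap('wrist','w23')
```

```text
t 21.00 pos [ 0.459 -0.286  0.115] jaw yaw 61.21 xaxis [-0.002  0.001 -1.   ] tool shift units [ 1.63  -0.076  0.026] grip 0.751 F [-0.545 -0.256  1.016] j [-0.086  0.4    0.662  1.909 -0.302  0.935  1.789]
```

View pics/w23.png

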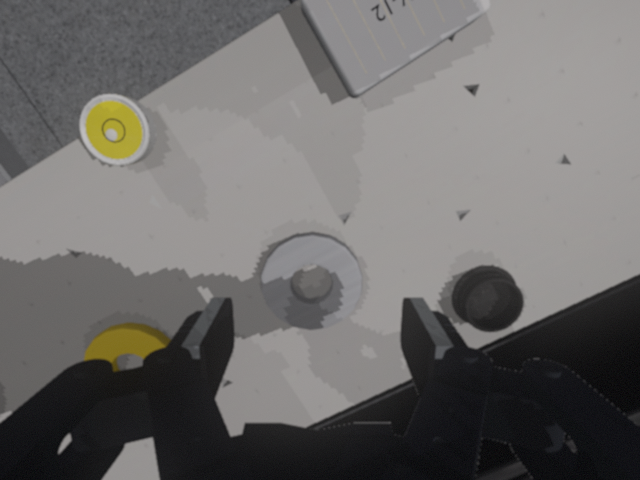

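Call:
arm_command(moves=[[[0.25,0.85,-0.05,0.02,0],[0.25,0.8,-0.05,0,0],[0.25,0,0,0,0],[0.4,0,0,0,0],[0.6,0,0,0,0],[0.6,0,0,0,0],[0.6,0,0,0,0]]], force=25)

```text
clock: 21.63
position: [0.4597, -0.2895, 0.0756]
ee_rot: [0.176, 0.684, -0.176, 0.686]
ft_force: [-3.1, 2.4, 9.3]
grip_width: 0.555
```

Run:
```python
from h import *
plan([.4587,-.2883,.074]); i=manip.camera_info('wrist'); snap('wrist','w24')
```

```text
t 21.63 pos [ 0.46  -0.289  0.076] jaw yaw 61.20 xaxis [ 0.002 -0.    -1.   ] tool shift units [ 0.063  0.022 -0.058] grip 0.555 F [-3.148  2.362  9.323] j [-0.048  0.466  0.629  1.925 -0.358  0.86   1.834]
```

View pics/w24.png

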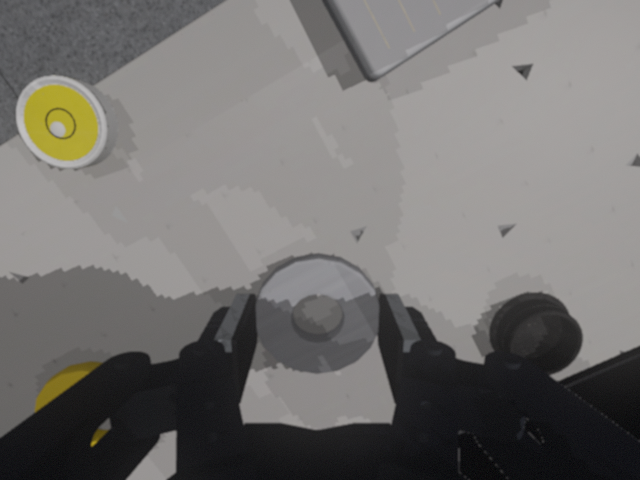

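Run:
```python
import numpy as np
n=22; d=np.array([-.012,.5385])/n/.025
for k in range(n):
    a=np.radians(61.2+52.6*k/n); print(k,round(d[0]*np.cos(a)+d[1]*np.sin(a),2),round(d[0]*np.sin(a)-d[1]*np.cos(a),2))
```

```text
0 0.85 -0.49
1 0.87 -0.46
2 0.89 -0.42
3 0.9 -0.38
4 0.92 -0.34
5 0.93 -0.3
6 0.94 -0.27
7 0.95 -0.23
8 0.96 -0.19
9 0.97 -0.15
10 0.97 -0.11
11 0.98 -0.06
12 0.98 -0.02
13 0.98 0.02
14 0.98 0.06
15 0.97 0.1
16 0.97 0.14
17 0.96 0.18
18 0.95 0.22
19 0.94 0.26
20 0.93 0.3
21 0.92 0.34
```

Call:
arm_command(moves=[[[0.6,-0.6,0,0,0],[0.6,-1,0,0,0],[0.6,-1,0,0,0]]])

```text
clock: 21.93
position: [0.4586, -0.2893, 0.14]
ee_rot: [0.176, 0.685, -0.176, 0.685]
ft_force: [0.4, -0.8, -0.7]
grip_width: 0.555
```

Run:
```python
from h import *
plan([.4587,-.2883,.074]); i=manip.camera_info('wrist'); snap('wrist','w25')
```

```text
t 21.93 pos [ 0.459 -0.289  0.14 ] jaw yaw 61.17 xaxis [-0.001  0.    -1.   ] tool shift units [ 2.641  0.039 -0.014] grip 0.555 F [ 0.367 -0.806 -0.678] j [-0.102  0.363  0.685  1.891 -0.273  0.982  1.773]
```

View pics/w25.png

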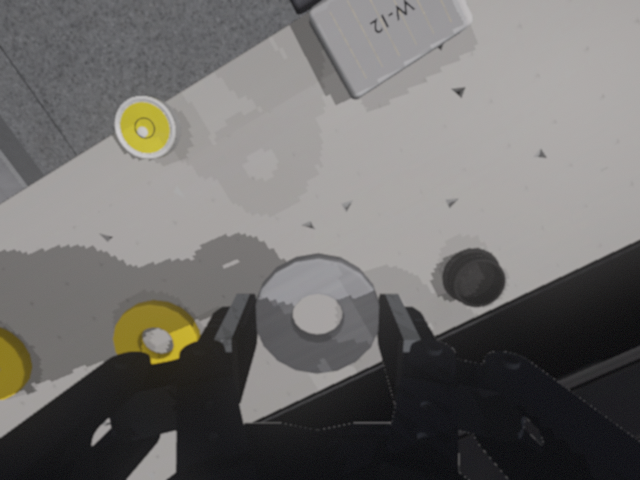

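Washer is held level. Travel to the stand with the turn back.

Call:
arm_command(moves=[[[0.6,-1,0.85,-0.49,-2.4],[0.6,-1,0.87,-0.46,-2.4],[0.6,-1,0.89,-0.42,-2.4],[0.6,0,0.9,-0.38,-2.4],[0.6,0,0.92,-0.34,-2.4],[0.6,0,0.93,-0.3,-2.4],[0.6,0,0.94,-0.27,-2.4],[0.6,0,0.95,-0.23,-2.4],[0.6,0,0.96,-0.19,-2.4],[0.6,0,0.97,-0.15,-2.4],[0.6,0,0.97,-0.11,-2.4],[0.6,0,0.98,-0.06,-2.4]]])

```text
clock: 22.98
position: [0.4518, 0.0055, 0.2147]
ee_rot: [-0.0, 0.707, 0.001, 0.708]
ft_force: [0.5, 0.2, -1.5]
grip_width: 0.554
```

Call:
arm_command(moves=[[[0.6,0,0.98,-0.02,-2.4],[0.6,0,0.98,0.02,-2.4],[0.6,0,0.98,0.06,-2.4],[0.6,0,0.97,0.1,-2.4],[0.6,0,0.97,0.14,-2.4],[0.6,0,0.96,0.18,-2.4],[0.6,0,0.95,0.22,-2.4],[0.6,0,0.94,0.26,-2.4],[0.6,0,0.6,0.2,-2.4],[0.6,0,0,0,-2],[0.6,0,0,0,0]]])

```text
clock: 23.9
position: [0.4472, 0.2172, 0.2137]
ee_rot: [-0.146, 0.692, 0.146, 0.692]
ft_force: [-0.0, -0.8, -0.1]
grip_width: 0.552
```

Run:
```python
from h import *
rows([.4480,.2505,.2175],113.8,3,.6)
```

```text
t 23.90 pos [0.4472 0.2172 0.2137] yaw 113.9 n 3
[[0.6, -0.05, 0.4, 0.19, np.float64(0.0)], [0.6, -0.05, 0.4, 0.19, np.float64(0.0)], [0.6, -0.05, 0.4, 0.19, np.float64(0.0)]]
```

Call:
arm_command(moves=[[[0.6,-0.05,0.45,0.19,0],[0.6,-0.05,0.4,0.19,0],[0.6,-0.05,0.35,0.19,0],[0.6,0,0,0,0],[0.6,0,0,0,0]]], force=20)

```text
clock: 24.32
position: [0.4483, 0.2497, 0.2176]
ee_rot: [-0.145, 0.692, 0.145, 0.692]
ft_force: [-0.2, -0.3, -1.9]
grip_width: 0.55
```

Run:
```python
from h import *
plan([.448,.2505,.218],113.8); i=manip.camera_info('wrist'); np.save('w26.npy',i); snap('wrist','w26')
im=cv2.imread('pics/w26.png'); cv2.imwrite('pics/w26d.png',cv2.resize(im[250:430,245:395],None,fx=4,fy=4,interpolation=cv2.INTER_CUBIC))
```

```text
t 24.32 pos [0.448 0.25  0.218] jaw yaw 113.63 xaxis [ 0. -0. -1.] tool shift units [-0.015  0.036  0.001] grip 0.550 F [-0.185 -0.346 -1.856] j [-0.8    0.152  0.222  1.875 -0.037  1.118  1.418]
turn about tool x for jaw 113.8 : -0.16634945403330903
```

View pics/w26d.png

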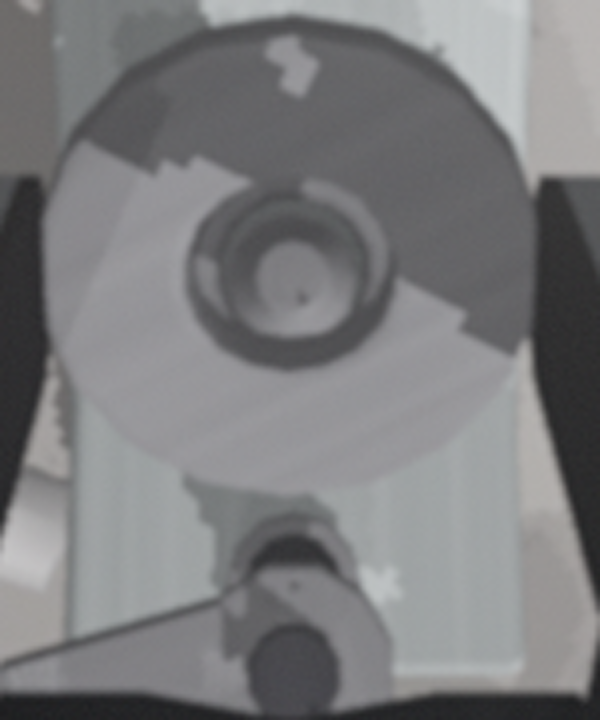

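Run:
```python
from h import *
i=np.load('w26.npy',allow_pickle=True).item(); rel(i,(317,317.7),.150,(318.75,318)); rel(i,(318.7,317.7),.150,(318.75,318))
```

```text
ring [0.44819679 0.2503788  0.15      ] tip [0.46506216 0.25798591 0.1153    ] tip-ring jaw 0.0002 z 0.0185
ring [0.44885876 0.25066818 0.15      ] tip [0.46506216 0.25798591 0.1153    ] tip-ring jaw 0.0002 z 0.0178
```

Call:
arm_command(moves=[[[0.6,0.17,0,0.1,0],[0.6,0.17,0,0.1,0],[0.6,0.17,0,0.1,0],[0.6,0.17,0,0.1,0],[0.6,0.17,0,0.1,0],[0.6,0.17,0,0.1,0],[0.6,0,0,0,0]]])

```text
clock: 24.95
position: [0.4621, 0.2549, 0.191]
ee_rot: [-0.145, 0.693, 0.144, 0.692]
ft_force: [0.1, -0.8, -1.4]
grip_width: 0.552
```

Call:
arm_command(moves=[[[0.6,0.17,0,0.1,0],[0.6,0.17,0,0.1,0],[0.6,0,0,0,0]]])

```text
clock: 25.2
position: [0.4672, 0.2573, 0.1831]
ee_rot: [-0.144, 0.692, 0.145, 0.692]
ft_force: [2.1, 1.7, -0.1]
grip_width: 0.55
```

Run:
```python
from h import *
plan([.448,.2505,.218],113.8); i=manip.camera_info('wrist'); np.save('w27.npy',i); snap('wrist','w27')
im=cv2.imread('pics/w27.png'); cv2.imwrite('pics/w27d.png',cv2.resize(im[250:430,245:395],None,fx=4,fy=4,interpolation=cv2.INTER_CUBIC))
```

```text
t 25.20 pos [0.467 0.257 0.183] jaw yaw 113.58 xaxis [ 0.001  0.    -1.   ] tool shift units [-1.396  0.057 -0.81 ] grip 0.550 F [ 2.137  1.685 -0.133] j [-0.787  0.234  0.224  1.86  -0.059  1.053  1.442]
turn about tool x for jaw 113.8 : -0.21608387428227616
```

View pics/w27d.png

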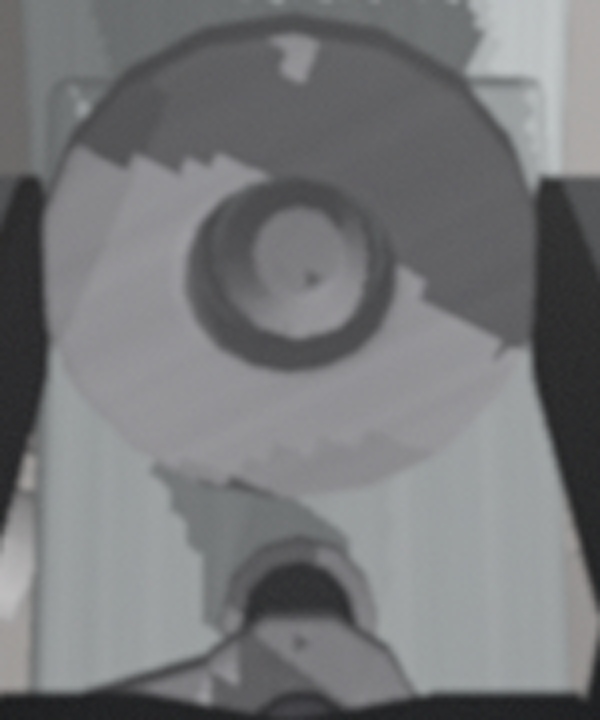

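Call:
arm_command(moves=[[[0.6,0.17,0.02,0.1,0],[0.6,0.1,0,0.06,0],[0.6,0,0,0,0]]])

```text
clock: 25.5
position: [0.4703, 0.2587, 0.1766]
ee_rot: [-0.145, 0.692, 0.144, 0.692]
ft_force: [-0.2, -1.9, 2.1]
grip_width: 0.553
```

Run:
```python
from h import *
plan([.448,.2505,.218],113.8); i=manip.camera_info('wrist'); np.save('w28.npy',i); snap('wrist','w28')
im=cv2.imread('pics/w28.png'); cv2.imwrite('pics/w28d.png',cv2.resize(im[250:430,245:395],None,fx=4,fy=4,interpolation=cv2.INTER_CUBIC))
```

```text
t 25.50 pos [0.47  0.259 0.177] jaw yaw 113.56 xaxis [-0.    -0.001 -1.   ] tool shift units [-1.656  0.055 -0.95 ] grip 0.553 F [-0.203 -1.85   2.051] j [-0.785  0.25   0.224  1.857 -0.063  1.043  1.446]
turn about tool x for jaw 113.8 : -0.2383901799424848
```

View pics/w28d.png

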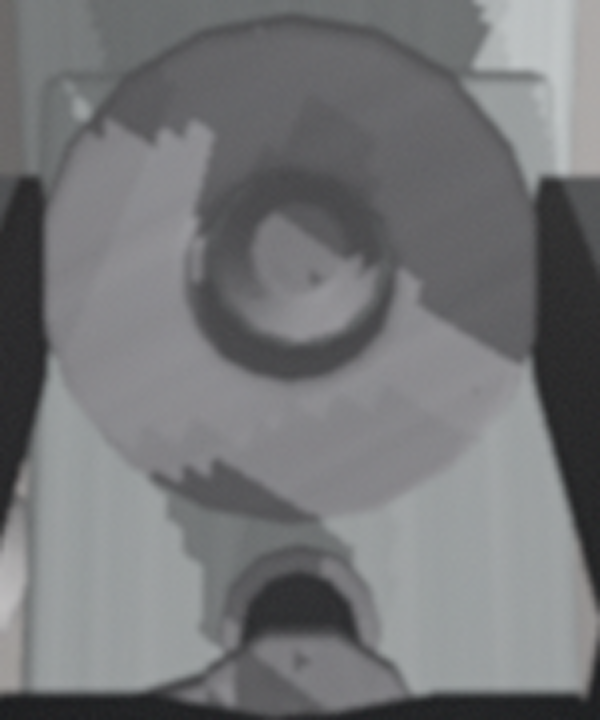

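Call:
arm_command(moves=[[[0.6,0.1,0,0.06,0],[0.4,0,0,0,0],[0.2,0,0,0,0],[0.2,0,0,0,0],[0.2,-0.17,0,-0.1,0],[0.2,-0.34,0,-0.2,0],[0.2,0,0,0,0]]])

```text
clock: 26.13
position: [0.4645, 0.2568, 0.189]
ee_rot: [-0.144, 0.692, 0.145, 0.693]
ft_force: [-0.4, 0.9, -0.1]
grip_width: 0.796
```

Run:
```python
from h import *
plan([.448,.2505,.218],113.8); i=manip.camera_info('wrist'); np.save('w29.npy',i); snap('wrist','w29')
im=cv2.imread('pics/w29.png'); cv2.imwrite('pics/w29d.png',cv2.resize(im[230:430,235:405],None,fx=4,fy=4,interpolation=cv2.INTER_CUBIC))
s=cv2.cvtColor(manip.camera('side'),cv2.COLOR_RGB2BGR); cv2.imwrite('pics/s29c.png',cv2.resize(s[250:400,170:290],None,fx=5,fy=5,interpolation=cv2.INTER_CUBIC))
```

```text
t 26.13 pos [0.465 0.257 0.189] jaw yaw 113.59 xaxis [ 0.001  0.001 -1.   ] tool shift units [-1.162  0.035 -0.704] grip 0.796 F [-0.413  0.945 -0.076] j [-0.79   0.221  0.224  1.862 -0.056  1.063  1.438]
turn about tool x for jaw 113.8 : -0.2134871029506371
```

View pics/w29d.png

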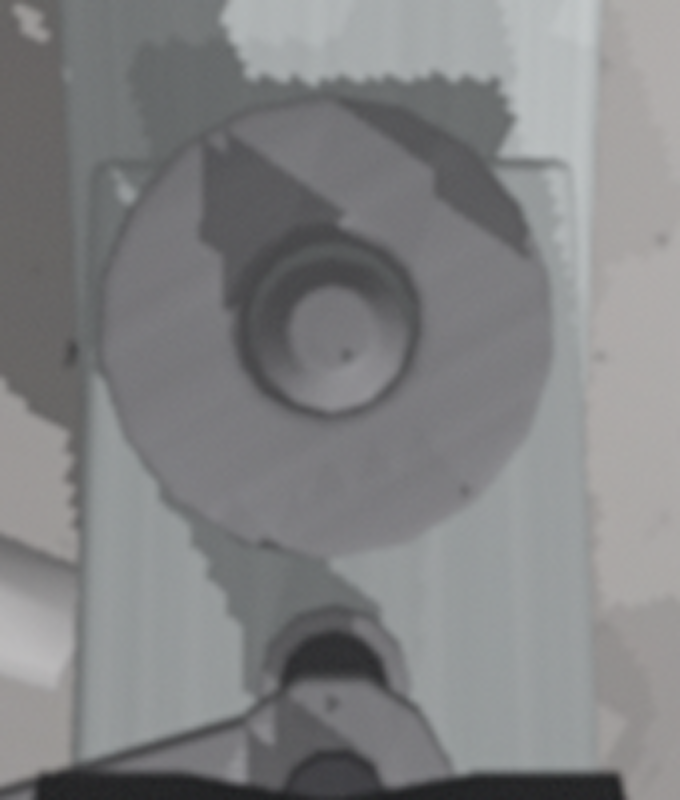

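View pics/s29c.png

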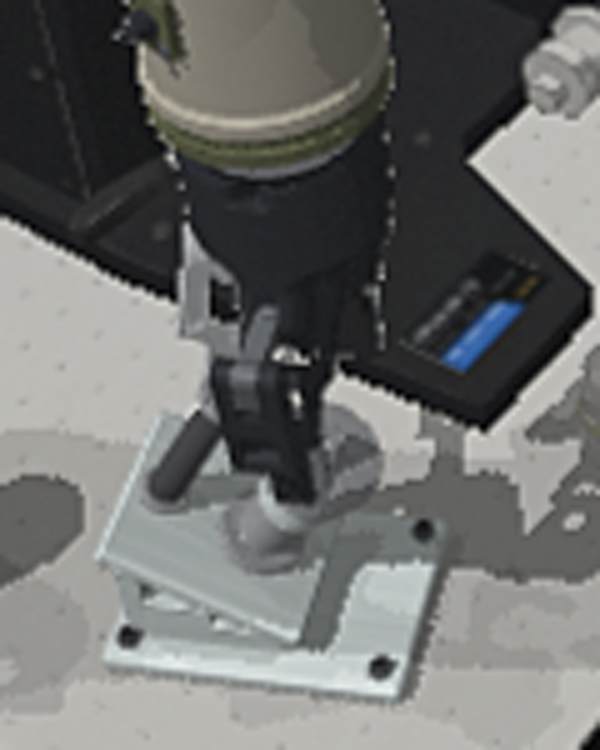

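Call:
arm_command(moves=[[[0.7,0,0,0,0],[0.7,0,0,0,0],[0.7,0,0,0,0],[0.7,0,0,0,0],[0.7,0.17,0,0.1,0],[0.7,0.1,0,0.06,0],[0.7,0,0,0,0]]])

```text
clock: 26.82
position: [0.4684, 0.2584, 0.1804]
ee_rot: [-0.145, 0.692, 0.145, 0.692]
ft_force: [-3.7, -0.7, 5.4]
grip_width: 0.3
```

Call:
arm_command(moves=[[[0.7,0.1,0,0.06,0],[0.7,0.06,0,0.03,0],[0.7,0,0,0,0]]])

```text
clock: 27.07
position: [0.4698, 0.259, 0.1797]
ee_rot: [-0.144, 0.693, 0.145, 0.691]
ft_force: [-23.9, -12.6, 46.6]
grip_width: 0.304
```

Run:
```python
from h import *
S=stand(.4878,.2684,23.8)
for a in [2.1,1.8,1.5,1.2,.9,.6,.3,0]: print(a,S((.045-.072*np.cos(a),-.072*np.sin(a),.058)))
rows([.50,.21,.265],113.8,4,.5)
```

```text
2.1 [0.55080606 0.22826132 0.16290393]
1.8 [0.53818075 0.21398655 0.15290875]
1.5 [0.52187003 0.2049318  0.14218293]
1.2 [0.50333087 0.20190592 0.13168459]
0.9 [0.48421934 0.20517919 0.12235151]
0.6 [0.46624261 0.21445922 0.11501739]
0.3 [0.45100648 0.22891705 0.11033736]
0 [0.43987196 0.24726121 0.10872947]
t 27.07 pos [0.4698 0.259  0.1797] yaw 113.6 n 4
[[0.5, -0.85, -0.57, 0.08, np.float64(-0.1)], [0.5, -0.85, -0.57, 0.08, np.float64(-0.1)], [0.5, -0.85, -0.57, 0.08, np.float64(-0.1)], [0.5, -0.85, -0.57, 0.08, np.float64(-0.1)]]
```

Call:
arm_command(moves=[[[0.7,-1,0,-0.55,0],[0.7,-1,0,-0.3,0],[0.65,-0.9,-0.5,0.3,0],[0.6,-0.5,-0.8,0.5,0],[0.6,0,-0.8,0.4,0],[0.6,0,0,0,0],[0.6,0,0,0,0]]])

```text
clock: 27.65
position: [0.5001, 0.2136, 0.261]
ee_rot: [-0.144, 0.692, 0.144, 0.692]
ft_force: [-0.3, 0.3, 0.2]
grip_width: 0.398
```

Run:
```python
from h import *
plan([.5508,.2283,.27],113.8); i=manip.camera_info('wrist'); np.save('w30.npy',i); snap('wrist','w30')
S=stand(.4878,.2684,23.8); a=2.1
for z in (.046,.058,.07): print(proj(i,S((.045-.072*np.cos(a),-.072*np.sin(a),z))))
for d in manip.pinpoint('retainer_pin','wrist'): print(np.round(d['pixel'],1),round(d['confidence'],2))
```

```text
t 27.65 pos [0.5   0.214 0.261] jaw yaw 113.45 xaxis [-0. -0. -1.] tool shift units [-0.361 -0.267  2.095] grip 0.398 F [-0.272  0.308  0.175] j [-0.732  0.18   0.275  1.751 -0.051  1.219  1.536]
turn about tool x for jaw 113.8 : -0.35281781990568106
(np.float64(381.96874944081094), np.float64(303.5992895209604))
(np.float64(384.480857206683), np.float64(302.7152408107271))
(np.float64(387.31141087294435), np.float64(301.71912617269294))
[349.3 289.5] 0.76
```

View pics/w30.png

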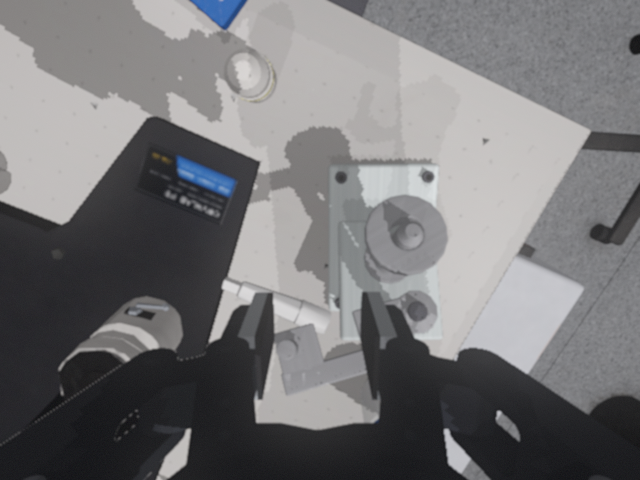

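Run:
```python
from h import *
im=cv2.imread('pics/w30.png'); cv2.imwrite('pics/w30d.png',cv2.resize(im[290:420,250:450],None,fx=4,fy=4,interpolation=cv2.INTER_CUBIC))
i=np.load('w30.npy',allow_pickle=True).item(); S=stand(.4878,.2684,23.8)
for a in np.arange(1.3,2.11,.1): print(round(a,2),[np.round(proj(i,S((.045-.072*np.cos(a),-.072*np.sin(a),z))),1).tolist() for z in (.046,.058,.07)], S((.045-.072*np.cos(a),-.072*np.sin(a),.058)))
print('post',proj(i,S((.045,0,.048))))
```

```text
1.3 [[277.2, 290.9], [273.7, 289.4], [269.8, 287.7]] [0.50965849 0.20221643 0.13509952]
1.4 [[289.7, 288.0], [286.9, 286.2], [283.8, 284.3]] [0.51585886 0.20322843 0.13861066]
1.5 [[302.7, 286.2], [300.6, 284.4], [298.2, 282.4]] [0.52187003 0.2049318  0.14218293]
1.6 [[315.9, 285.8], [314.6, 283.9], [313.0, 281.8]] [0.52763194 0.20730954 0.14578066]
1.7 [[329.4, 286.7], [328.8, 284.8], [328.1, 282.8]] [0.53308701 0.21033787 0.14936788]
1.8 [[342.8, 288.9], [343.0, 287.2], [343.2, 285.2]] [0.53818075 0.21398655 0.15290875]
1.9 [[356.2, 292.4], [357.1, 290.9], [358.2, 289.2]] [0.54286226 0.21821911 0.1563679 ]
2.0 [[369.3, 297.4], [371.0, 296.1], [373.0, 294.7]] [0.54708476 0.22299327 0.15971076]
2.1 [[382.0, 303.6], [384.5, 302.7], [387.3, 301.7]] [0.55080606 0.22826132 0.16290393]
post (np.float64(310.9472272895283), np.float64(418.0442641280979))
```

View pics/w30d.png

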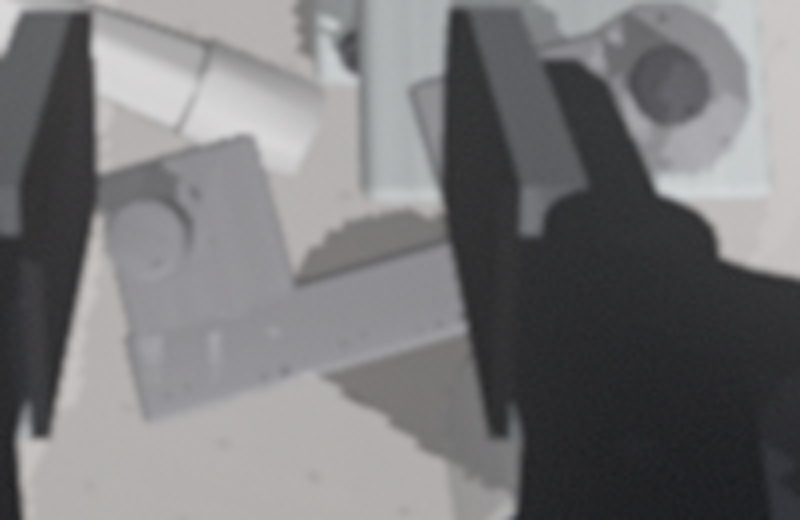

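Run:
```python
from h import *
i=np.load('w30.npy',allow_pickle=True).item(); j=np.load('w2.npy',allow_pickle=True).item()
print(tri([ray(i,349.3,289.5),ray(j,423.3,302.0)]))
S=stand(.4878,.2684,23.8); a=1.845; print(S((.045-.072*np.cos(a),-.072*np.sin(a),.058)))
rows([.5403,.2158,.2539],113.8,3,.6)
```

```text
(array([0.55280981, 0.21737774, 0.13628508]), [np.float64(0.0026214886852823104), np.float64(0.0026214886852822545)])
[0.54034134 0.21582134 0.15447757]
t 27.75 pos [0.4989 0.2151 0.2607] yaw 113.6 n 3
[[0.6, 0.09, -0.21, 0.51, np.float64(-0.1)], [0.6, 0.09, -0.21, 0.51, np.float64(-0.1)], [0.6, 0.09, -0.21, 0.51, np.float64(-0.1)]]
```

Call:
arm_command(moves=[[[0.6,0.05,-0.2,0.5,0],[0.6,0.05,-0.2,0.5,0],[0.6,0.05,-0.2,0.5,0],[0.6,0,0,0,0],[0.6,0,0,0,0]]])

```text
clock: 28.17
position: [0.5392, 0.2164, 0.2569]
ee_rot: [-0.145, 0.693, 0.145, 0.692]
ft_force: [-0.2, -0.2, 0.3]
grip_width: 0.4
```

Run:
```python
from h import *
plan([.5403,.2158,.222],113.8); i=manip.camera_info('wrist'); np.save('w31.npy',i); snap('wrist','w31')
S=stand(.4878,.2684,23.8); a=1.845
for z in (.046,.058,.07): print(proj(i,S((.045-.072*np.cos(a),-.072*np.sin(a),z))))
for d in manip.pinpoint('retainer_pin','wrist'): print(np.round(d['pixel'],1),round(d['confidence'],2));
```

```text
t 28.17 pos [0.539 0.216 0.257] jaw yaw 113.62 xaxis [-0.001 -0.001 -1.   ] tool shift units [ 1.397 -0.039  0.034] grip 0.400 F [-0.164 -0.234  0.27 ] j [-0.702  0.267  0.288  1.66  -0.079  1.228  1.586]
turn about tool x for jaw 113.8 : -0.17874174045562086
(np.float64(287.9561585890277), np.float64(314.14387352846126))
(np.float64(284.67192484875375), np.float64(313.9220848552274))
(np.float64(280.9475718502892), np.float64(313.6705743430325))
[282.7 313.7] 0.68
```

View pics/w31.png

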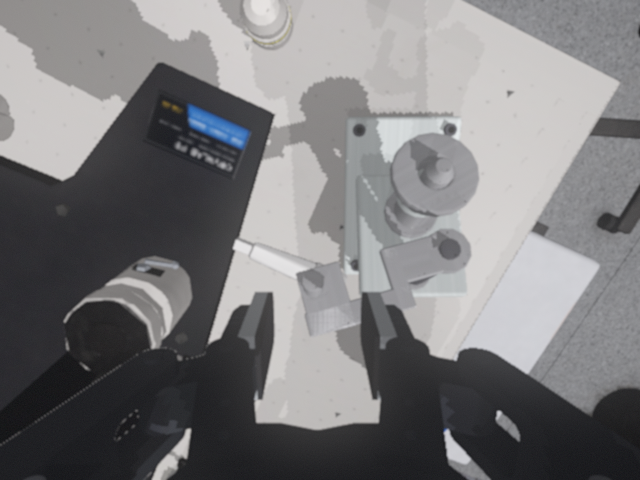

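Call:
arm_command(moves=[[[0.6,0.7,-0.04,0.02,0],[0.6,0.7,0,0,0],[0.6,0,0,0,0],[0.9,0,0,0,0],[0.95,0,0,0,0],[0.95,0,0,0,0],[0.95,0,0,0,0]]], force=20)

```text
clock: 28.85
position: [0.5409, 0.2151, 0.2238]
ee_rot: [-0.144, 0.692, 0.145, 0.693]
ft_force: [-1.4, -0.4, 2.4]
grip_width: 0.103
```

Run:
```python
from h import *
i0=np.load('w30.npy',allow_pickle=True).item(); i1=np.load('w31.npy',allow_pickle=True).item()
print(tri([ray(i0,349.3,289.5),ray(i1,282.7,313.7)]))
plan([.5403,.2158,.222],113.8); i=manip.camera_info('wrist'); snap('wrist','w32')
im=cv2.imread('pics/w32.png'); cv2.imwrite('pics/w32d.png',cv2.resize(im[200:480,170:520],None,fx=2,fy=2,interpolation=cv2.INTER_CUBIC))
```

```text
(array([0.53830905, 0.21525929, 0.1575707 ]), [np.float64(0.00039901030796825207), np.float64(0.00039901030796826926)])
t 28.85 pos [0.541 0.215 0.224] jaw yaw 113.57 xaxis [ 0.001  0.001 -1.   ] tool shift units [ 0.073  0.037 -0.012] grip 0.103 F [-1.407 -0.444  2.362] j [-0.696  0.296  0.285  1.697 -0.09   1.16   1.596]
turn about tool x for jaw 113.8 : -0.2259769724342391
```

View pics/w32d.png

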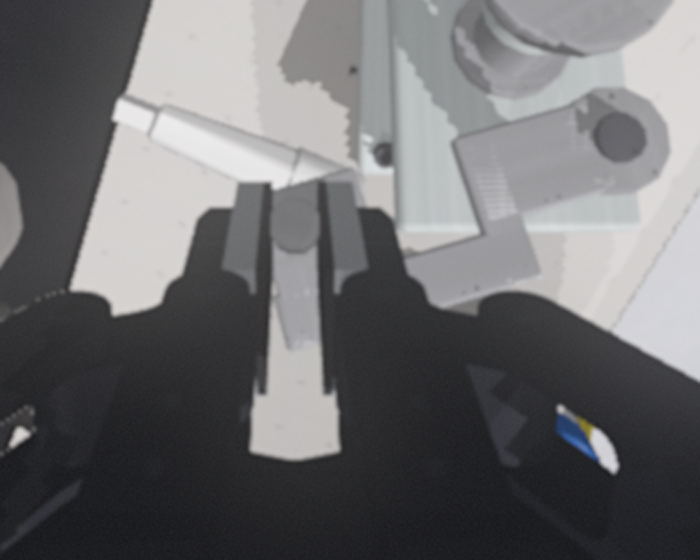

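Run:
```python
from h import *
S=stand(.4878,.2684,23.8); y=np.radians(113.7); J=np.array([np.cos(y),np.sin(y),0]); Z=np.array([np.sin(y),-np.cos(y),0]); X=np.array([0,0,-1])
P=lambda a:S((.045-.072*np.cos(a),-.072*np.sin(a),.058))
as_=np.linspace(1.845,0,19)
for a,b in zip(as_,as_[1:]):
    d=(P(b)-P(a))/.025; print(round(b,3),[round(float(v),2) for v in (d@X,d@J,d@Z)], P(b)+[.0006,-.0007,.0693])
```

```text
1.742 [0.14, -0.07, -0.25] [0.53589904 0.21111474 0.22018048]
1.64 [0.15, -0.04, -0.25] [0.53045391 0.20774435 0.21651882]
1.538 [0.15, -0.01, -0.26] [0.5246631  0.20504556 0.21283103]
1.435 [0.15, 0.02, -0.25] [0.51858741 0.20304669 0.20915582]
1.332 [0.14, 0.05, -0.25] [0.5122906  0.20176873 0.20553177]
1.23 [0.14, 0.08, -0.25] [0.50583878 0.20122509 0.20199692]
1.128 [0.14, 0.11, -0.24] [0.49929966 0.20142149 0.19858837]
1.025 [0.13, 0.14, -0.23] [0.4927419  0.20235584 0.19534191]
0.922 [0.12, 0.17, -0.21] [0.48623433 0.20401836 0.19229162]
0.82 [0.11, 0.19, -0.2] [0.47984526 0.20639159 0.18946951]
0.718 [0.1, 0.21, -0.18] [0.47364176 0.20945061 0.18690521]
0.615 [0.09, 0.23, -0.16] [0.46768894 0.21316332 0.18462563]
0.512 [0.08, 0.25, -0.14] [0.46204929 0.21749074 0.18265471]
0.41 [0.07, 0.26, -0.11] [0.45678201 0.22238744 0.18101312]
0.308 [0.05, 0.28, -0.09] [0.4519424  0.22780204 0.17971812]
0.205 [0.04, 0.29, -0.07] [0.44758125 0.23367768 0.17878328]
0.103 [0.02, 0.29, -0.04] [0.44374434 0.2399527  0.17821842]
0.0 [0.01, 0.29, -0.01] [0.44047196 0.24656121 0.17802947]
```

Call:
arm_command(moves=[[[0.95,0.14,-0.07,-0.25,0],[0.95,0.15,-0.04,-0.25,0],[0.95,0.15,-0.01,-0.26,0],[0.95,0.15,0.02,-0.25,0],[0.95,0,0,0,0]]])

```text
clock: 29.32
position: [0.5177, 0.2025, 0.2084]
ee_rot: [-0.144, 0.692, 0.145, 0.692]
ft_force: [-3.2, -2.3, 5.2]
grip_width: 0.105
```

Run:
```python
from h import *
plan([.5186,.2030,.2092],113.8); i=manip.camera_info('wrist'); snap('wrist','w33')
im=cv2.imread('pics/w33.png'); cv2.imwrite('pics/w33d.png',cv2.resize(im[200:480,170:520],None,fx=2,fy=2,interpolation=cv2.INTER_CUBIC))
```

```text
t 29.32 pos [0.518 0.202 0.208] jaw yaw 113.57 xaxis [-0.     0.001 -1.   ] tool shift units [-0.032  0.004  0.041] grip 0.105 F [-3.218 -2.332  5.21 ] j [-0.7    0.256  0.283  1.78  -0.079  1.117  1.592]
turn about tool x for jaw 113.8 : -0.2252125639535052
```

View pics/w33d.png

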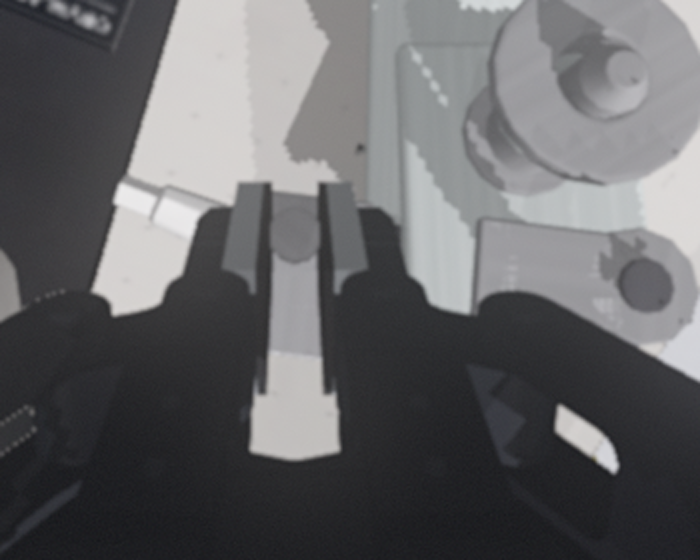

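Retainer follows. Continue.

Call:
arm_command(moves=[[[0.95,0.11,0.06,-0.24,0],[0.95,0.14,0.08,-0.25,0],[0.95,0.14,0.11,-0.24,0],[0.95,0.13,0.14,-0.23,0],[0.95,0.12,0.17,-0.21,0],[0.95,0.11,0.19,-0.2,0],[0.95,0,0,0,0]]])

```text
clock: 29.95
position: [0.477, 0.2048, 0.1874]
ee_rot: [-0.145, 0.694, 0.144, 0.69]
ft_force: [-3.5, -7.7, 0.7]
grip_width: 0.101
```

Run:
```python
from h import *
plan([.47985,.2064,.1895],113.8)
```

```text
t 29.95 pos [0.477 0.205 0.187] jaw yaw 113.58 xaxis [-0.005 -0.003 -1.   ] tool shift units [-0.083  0.011  0.129] grip 0.101 F [-3.512 -7.705  0.741] j [-0.734  0.203  0.267  1.89  -0.06   1.062  1.54 ]
turn about tool x for jaw 113.8 : -0.22206326569525459
```

Call:
arm_command(moves=[[[0.95,0.06,0.21,-0.1,0],[0.95,0.06,0.23,-0.12,0],[0.95,0.07,0.25,-0.12,0],[0.95,0.07,0.26,-0.11,0],[0.95,0,0,0,0]]])

```text
clock: 30.37
position: [0.455, 0.2212, 0.1793]
ee_rot: [-0.146, 0.696, 0.143, 0.688]
ft_force: [-12.5, -10.1, -3.7]
grip_width: 0.102
```

Run:
```python
from h import *
plan([.4568,.2224,.1810],113.8); i=manip.camera_info('wrist'); np.save('w34.npy',i); snap('wrist','w34')
im=cv2.imread('pics/w34.png'); cv2.imwrite('pics/w34d.png',cv2.resize(im[200:480,170:520],None,fx=2,fy=2,interpolation=cv2.INTER_CUBIC))
```

```text
t 30.37 pos [0.455 0.221 0.179] jaw yaw 113.60 xaxis [-0.011 -0.007 -1.   ] tool shift units [-0.071  0.017  0.083] grip 0.102 F [-12.523 -10.054  -3.709] j [-0.767  0.189  0.247  1.924 -0.052  1.048  1.485]
turn about tool x for jaw 113.8 : -0.20235627001034118
```

View pics/w34d.png

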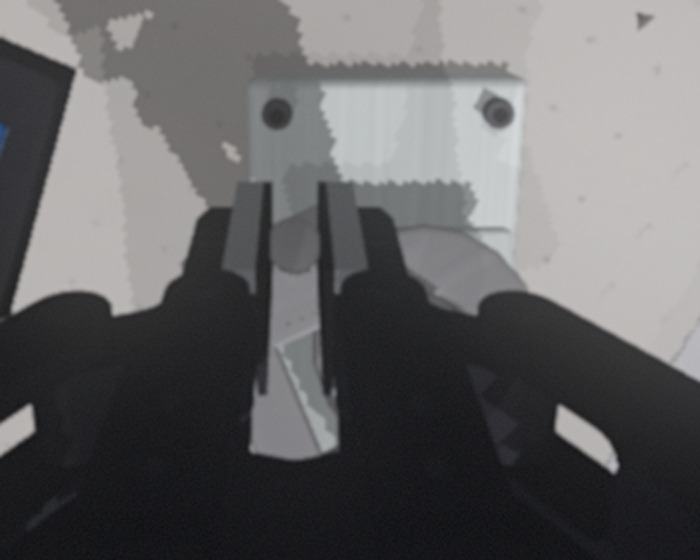

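Call:
arm_command(moves=[[[0.8,0,0,-0.05,0],[0.78,0,0,-0.05,0],[0.78,0,0,0,0],[0.78,0.05,0.28,-0.09,0],[0.78,0.03,0.29,-0.07,0],[0.78,0.01,0.29,-0.04,0],[0.78,0,0,0,0]]])

```text
clock: 31.0
position: [0.4431, 0.2421, 0.1803]
ee_rot: [-0.145, 0.692, 0.146, 0.692]
ft_force: [0.2, 0.0, -0.1]
grip_width: 0.22
```

Run:
```python
from h import *
plan([.4405,.2466,.1780],113.8); i=manip.camera_info('wrist'); np.save('w35.npy',i); snap('wrist','w35')
im=cv2.imread('pics/w35.png'); cv2.imwrite('pics/w35d.png',cv2.resize(im[200:480,170:520],None,fx=2,fy=2,interpolation=cv2.INTER_CUBIC))
```

```text
t 31.00 pos [0.443 0.242 0.18 ] jaw yaw 113.73 xaxis [-0.     0.001 -1.   ] tool shift units [ 0.091  0.205 -0.023] grip 0.220 F [ 0.192  0.044 -0.149] j [-0.798  0.178  0.228  1.933 -0.047  1.036  1.435]
turn about tool x for jaw 113.8 : -0.0709900116239055
```

View pics/w35d.png

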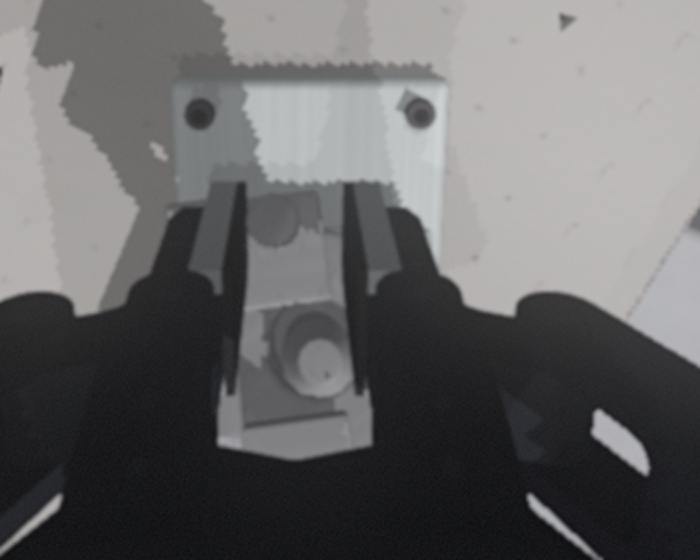

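Call:
arm_command(moves=[[[0.78,0.01,0.15,-0.02,0],[0.78,0,0.15,0,0],[0.78,0,0.08,0,0],[0.78,0,0,0,0]]])

```text
clock: 31.38
position: [0.4398, 0.2492, 0.1802]
ee_rot: [-0.145, 0.692, 0.145, 0.692]
ft_force: [0.6, 0.0, 0.9]
grip_width: 0.219
```

Call:
arm_command(moves=[[[0.78,0,0.07,0,0],[0.78,0,0.06,0,0],[0.78,0,0,0,0]]])

```text
clock: 31.63
position: [0.4391, 0.2509, 0.1801]
ee_rot: [-0.145, 0.692, 0.144, 0.692]
ft_force: [1.0, -3.3, 0.3]
grip_width: 0.22
```

Run:
```python
from h import *
plan([.4405,.2466,.1780],113.8); i=manip.camera_info('wrist'); np.save('w36.npy',i); snap('wrist','w36')
im=cv2.imread('pics/w36.png'); cv2.imwrite('pics/w36d.png',cv2.resize(im[200:480,170:520],None,fx=2,fy=2,interpolation=cv2.INTER_CUBIC))
```

```text
t 31.63 pos [0.439 0.251 0.18 ] jaw yaw 113.54 xaxis [ 0.    -0.001 -1.   ] tool shift units [ 0.085 -0.181 -0.018] grip 0.220 F [ 0.985 -3.266  0.308] j [-0.812  0.18   0.222  1.931 -0.044  1.036  1.41 ]
turn about tool x for jaw 113.8 : -0.2596691213198028
```

View pics/w36d.png

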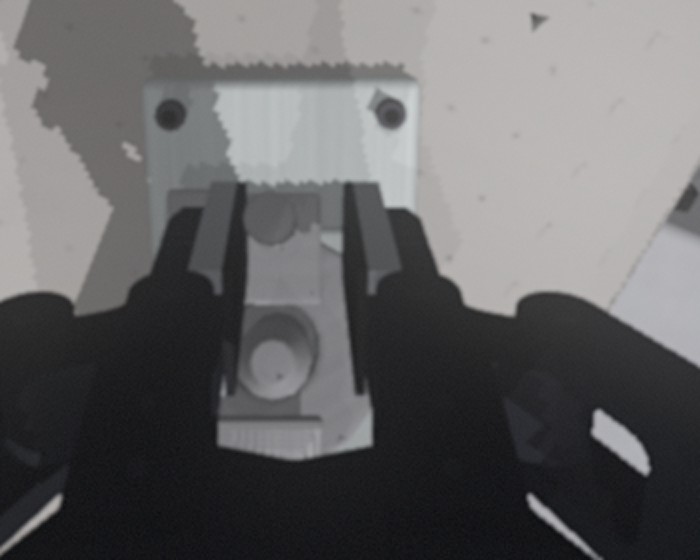

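Call:
arm_command(moves=[[[0.78,0,0.05,0,0],[0.78,0,0.03,0,0],[0.78,0,0,0,0]]])

```text
clock: 31.93
position: [0.4389, 0.2514, 0.1801]
ee_rot: [-0.145, 0.692, 0.143, 0.692]
ft_force: [4.1, -9.6, 1.3]
grip_width: 0.221
```

Call:
arm_command(moves=[[[0.7,0,-0.12,0,0],[0.6,0,-0.12,0,0],[0.6,0,0,0,0],[0.6,-0.5,0,-0.2,0],[0.6,-1,0,-0.2,0],[0.6,-1,0,-0.3,0],[0.6,-1,-0.3,-0.3,0],[0.6,-0.5,-0.3,-0.3,0],[0.6,0,0,0,0],[0.6,0,0,0,0]]])

```text
clock: 32.77
position: [0.4166, 0.2215, 0.2807]
ee_rot: [-0.144, 0.692, 0.145, 0.693]
ft_force: [-0.3, 0.5, 0.3]
grip_width: 0.401
```

Run:
```python
from h import *
plan([.4405,.2466,.1780],113.8); i=manip.camera_info('wrist'); np.save('w37.npy',i); snap('wrist','w37')
S=stand(.4878,.2684,23.8)
for a in (0,.05,.1): print(a,proj(i,S((.045-.072*np.cos(a),-.072*np.sin(a),.07))))
print('tip',proj(i,S((0,0,.05))))
im=cv2.imread('pics/w37.png'); cv2.imwrite('pics/w37d.png',cv2.resize(im[150:440,180:480],None,fx=2,fy=2,interpolation=cv2.INTER_CUBIC))
s=cv2.cvtColor(manip.camera('side'),cv2.COLOR_RGB2BGR); cv2.imwrite('pics/s37c.png',cv2.resize(s[230:410,150:330],None,fx=4,fy=4,interpolation=cv2.INTER_CUBIC)[:600]); snap('top','t37')
```

```text
t 32.77 pos [0.417 0.222 0.281] jaw yaw 113.58 xaxis [ 0.001  0.002 -1.   ] tool shift units [4.113 0.532 1.268] grip 0.401 F [-0.343  0.456  0.347] j [-0.813 -0.001  0.229  1.895 -0.001  1.246  1.398]
turn about tool x for jaw 113.8 : -0.22083989804681892
0 (np.float64(284.75675859254625), np.float64(338.5259985726095))
0.05 (np.float64(284.92693509297777), np.float64(332.8406117289433))
0.1 (np.float64(285.3804608032001), np.float64(327.1715841633974))
tip (np.float64(329.21321789868426), np.float64(337.6908852872597))
```

View pics/w37d.png

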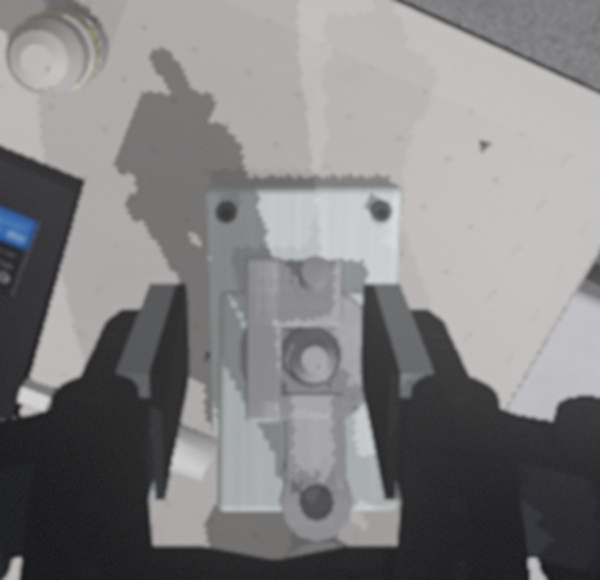

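View pics/s37c.png

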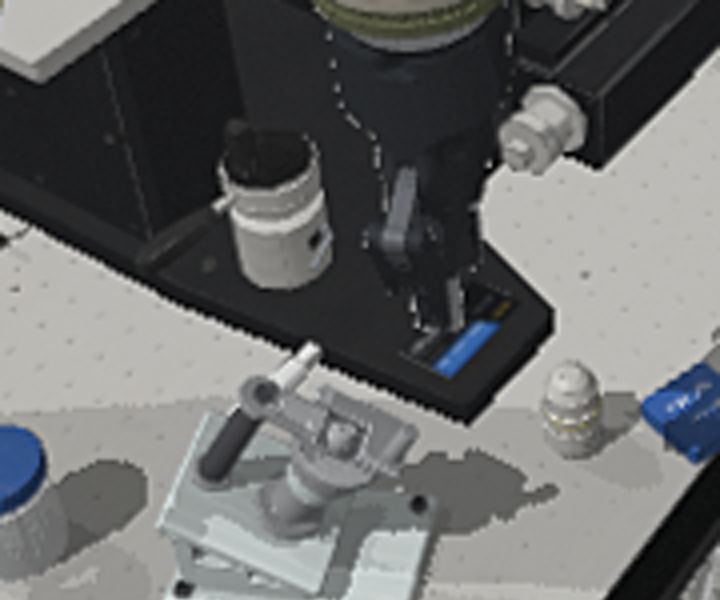

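View pics/t37.png

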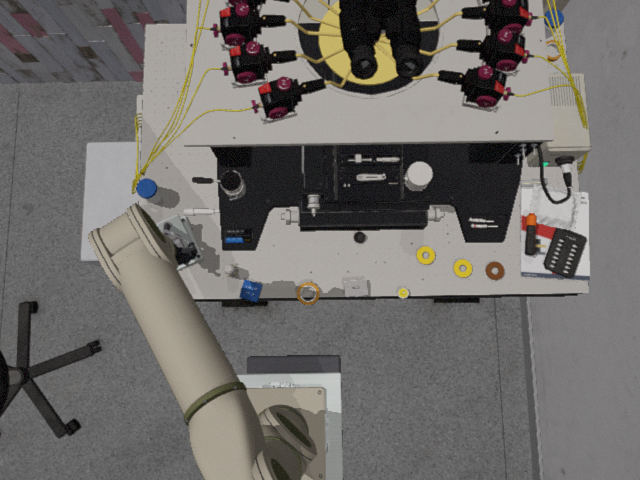

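```bash
python3 -c "
from workcell import manip
print(manip.hand_in())"
```

```text
the job is handed in; nothing more can be done
None
```

The spindle is loaded and the job was handed in at about 33 s. The spacer went on first, then the bearing, then the grey washer. After each part dropped onto the shaft I pushed it home with the fingertips. The retainer is closed against its stop, and the gripper was clear of everything.

**Threading:** The tool could only point straight down, so each part was lowered along the tilted shaft in a light grip. The shaft turned each part to its own angle.

**Parts home:** Each push ended on a hard stop, with the force along the spindle. The three contact heights agreed with the stated seat heights to within about 1 mm.

**Retainer:** Closed on the stop, it moved only 0.5 mm for a further 2 mm of commanded push, at about 10 N. In the last wrist picture the pin was within 1 pixel of where closed should be.

**Bystanders:** All of them, and the yellow and brown look-alikes, are still in place in the last top and side pictures.

What disagreed or went less cleanly:
- My first fit of the stand was about 3–4 mm off sideways. I corrected it from close views before threading anything.
- The retainer was open to about 1.85 rad rather than 2.1. I measured the pin before gripping it.
- During the swing the pinch grip built up about 16 N sideways. I loosened it and finished by pushing the pin.
- The push on the washer peaked at about 54 N at the wrist. This was fingertip contact, not the gripper's body, and below the 120 N wrist limit.

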